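# Hook the press weight out of the crock

### The arm

A 6-joint arm with a two-finger parallel gripper is mounted at the origin on the work surface. World frame = base frame: x ahead of the robot, y to its left, z up, the work surface at z = 0. Lengths are in m, angles in rad, forces in N, time in s.
With the tool pointing down it reaches from about 0.225 to 0.875 m from the base axis. Payload 3.4 kg.
Tool frame: the origin (TCP) lies at the very end of the fingers, on their centre line; the grasp point (between the pads) lies manip.hold_point_z behind it (manip.hold_point_z is the distance from the TCP to the grasp point, in m); x points along the fingers, y is the direction in which the jaws open and shut, and the axes are right-handed (so a half turn about x gives the same grasp; the last joint's range is limited). The gripper opens to 85 mm and grips with 20 to 120 N. Pads are 22 mm wide; open, the fingers measure 114 mm over their backs; the gripper's body (76 mm by 85 mm) begins 54 mm behind the grasp point. The pads swing forward as they close: fully open they stand 13 mm farther back than shut.
Start: joints at [1.031, 0.276, 1.505, -0, 1.361, -0.121], TCP at [0.234, 0.525, 0.231] pointing down, gripper open.
Joint ranges: [-2.89, 2.89], [-0.75, 2.08], [0.22, 2.7], [-1.18, 4.32], [0.11, 2.71], [-2.7, 2.7]. Speed limits (rad/s): [2.57, 2.57, 3.14, 3.14, 3.14, 3.14].

### API

Orientations are given as a unit quaternion [w, x, y, z].
In Python, from rig import manip gives the robot as it stands.
- The arm moves only by the tool step_arm, never from a script. Its argument "targets" is a list of rows, each a list of 2 entries, a list of its own where there are three numbers: the shift along the tool's x, y, z in mm, then the turn about the tool's x in degrees. A call has 1 to 20 rows; each row is the pose to reach, as a shift and turn from the pose commanded when the call began, along the tool's axes at that moment; what a row does not reach only later rows make up. A row lasts 1/10 s, in which the tool goes at most 50 mm and 8.59 degrees, less where a joint would pass 70% of its speed; a pose out of reach is approached as far as the arm can. A call with a gripper value outside its range is refused whole. "grip" is the closure, from 0 (fully open) to 1 (shut), set as the call begins (left out, the last holds). The fingers move at their own pace and stop on an object; "grip_force" is the grip in N (left out, the last holds). Time passes only in rows, so rows that repeat a pose let the fingers close. It gives the time, the measured TCP pose, the force and the opening at its end, in the units of the state.
- manip.get_state(): the state, without advancing time (a new reading comes with each control period).
- manip.get_image(name): name is "side" or "top" or "wrist"; returns a dict with "image" (480x640x3 uint8, red, green, blue), "fx", "fy", "cx", "cy" (pixels), "pose" (4x4, takes a point from camera to world coordinates). Camera axes: x right, y down, z forward; pixel columns grow to the right and rows downward; lengths in m; the calibration is good to about 2 mm. A picture is of the moment at which its call begins. There is no depth.
- manip.sign_off(): hands the job in, once; it reports no verdict.
Trained networks look in a picture, given as the dict that the camera call returned (one of the last four; its "shot" number tells which), for a name from the list of things; names that differ only in an ending like _2 or _b are one class to them, and where a whole thing is asked for, a point or a joint stands for the part that bears it (a point fixed in the world has none). Each returns a list of dicts, best first, with "confidence" (0 to 1); they miss things now and then, are a little off and sometimes report something else, mostly with a low value. They report only what shows in the picture. A call takes as long as a camera call. They do not tell look-alikes from the thing itself.
- manip.search_frame(picture, thing): "xyz" ([x, y, z] in m, in world coordinates, good to about 4 mm: the middle of the surface that is visible of it).
- manip.regions_of(picture, thing): "region" (480x640 bool, what is visible of it).
The state is a dict: "clock": time; "qpos": joint angles; "qd": joint speeds; "effort": joint torques, N m; "position": TCP position; "ee_rot": TCP orientation; "contact_force": force on the tool from outside, world axes, zero at the start; "moment": the same for the moment, N m; "width": finger opening in m.
Only numpy, scipy, OpenCV 4.12 (cv2) and the standard library are available. Lean on these libraries where they do the work, as an engineer would, in place of code of your own. Each camera call takes 0.05 s, during which the arm holds its last target.

### The job

Take the hook tool from its stand by its wooden handle and, with the hook and not the fingers, catch the wire loop of the press weight at the bottom of the open crock; keep the hook upright and feel for the loop gently rather than forcing or levering it. Draw the weight out and set it down gently, flat and wholly on the cork trivet, then hang the hook back in the slot of its stand and leave the other things on the sill where they are.

Things in the scene. Friction and masses are not known exactly. Their poses are not given: they have to be found in the camera images.
- crock: Open terracotta crock, fixed to the sill, dry. Outside 112 mm wide (121 mm over the rim bead), 110 mm tall; straight round bore 94 mm wide, inner floor 10 mm above the underside. Origin: centre of the underside; z up. Chips if the hook presses on it with more than 8 N.
- weight: White glazed ceramic press weight lying on the crock's floor: disc 90 mm wide, 20 mm thick, 0.2 to 0.4 kg. Origin: centre of its underside; z up through its top, on which the stiff wire loop (see loop_feet) stands; the loop is entered along the weight's x axis, from either side. It hangs tilted from a leaning loop, but still passes the bore. It slides at a light push.
- loop_feet (a point): On the weight, 23 mm above its underside, midway between the loop's feet at y = -15 and +15 mm (lugs 8 mm wide, up to z = 26). Wire 3 mm; straight top bar 20 mm long, along the weight's y, centreline 34 mm from here. The loop leans to +x or -x by 0 to 0.65 rad, unreported, new each time: bar at x = -21 to +21 mm, 50 to 57 mm over the underside. Rigid; spoiled by over 8 N.
- hook: Hook tool, 0.12 kg, starting upright in the stand. Origin: centre of the underside of its collar, which rests on the stand; z up along the tool, x the way its foot points. Collar 62 (x) by 44 (y) by 8 mm; below it a block 38 (x) by 22 (y) by 8 mm that fits the slot, and a straight steel shank 5 mm thick on the z axis.
- hook_grip (a point): Place to grip the hook: on its axis, 36 mm above its origin. The wooden handle is 22 (x) by 26 (y) mm, from z = 8 to 62 mm in the hook's frame; the collar below it is wider.
- hook_foot (a point): Middle of the hook's foot at (5, 0, -92) mm in the hook's frame. The foot runs from the shank (x = 0) to x = 10.5 mm at z = -92, then a lip turns up 6 mm to z = -86; all centrelines of a 5 mm rod, so 5.5 mm clear between shank and lip.
- stand: Wooden stand, fixed: a board 110 (x) by 85 (y) by 12 mm on four legs at the corners, top 105 mm above the sill, with a slot 44 (x) by 28 (y) mm through its middle in which the hook hangs. Origin: centre at sill height; the hook's x axis lies along the stand's x when hung.
- trivet: Round flat cork trivet, fixed, 146 mm wide, 10 mm thick. Origin: centre of the underside. A weight hung from a leaning loop lands on one edge and comes flat as it is lowered; its bar then moves sideways, up to about 20 mm, and pushes the shank unless the hook yields or the weight slides.
- lidded_pot: Bystander: terracotta pot with its lid on, 102 mm wide, 114 mm tall. Origin: centre of the underside.
- salt_cellar: Bystander: glass salt cellar with a round steel cover, 70 mm wide, 54 mm tall. Origin: centre of the underside.
- spice_box: Bystander: wooden spice box 80 by 160 mm, 53 mm tall. Origin: centre of the underside.
- timer: Bystander: grey plastic timer dial, 68 mm wide, 41 mm tall. Origin: centre of the underside.
Mind the look-alikes: they are no part of the job. Of the things that look like the hook, the larger one is meant. Leave any white look-alike of the crock alone.

How it is judged:
On the way, in this order (a step that is already met when the one before it is completed fails the run):
1. the weight hangs on the hook, raised at least 30 mm off the crock's floor but still in the bore (z of weight in the frame of crock between 0.04 and 0.105 m and horizontal distance between weight and crock below 0.03 m and contact force between hook and weight above 0.7 N and contact force between weight and the fingers below 0.1 N), for 0.1 s.
2. the weight lies flat on the trivet, off the hook (horizontal distance between weight and trivet below 0.028 m and z of weight in the frame of trivet below 0.013 m and angle between weight's own z axis and vertical below 0.06 rad and contact force between hook and weight below 0.1 N and linear speed of weight below 0.02 m/s), for 0.2 s.
At the end, for the whole second after the job is handed in: The weight rests flat (within 0.06 rad) on the trivet, its centre within 28 mm of the trivet's centre, so wholly on it; the hook hangs upright (within 0.06 rad) in the stand's slot with its collar down on the board (height within 4 mm, centre within 12 mm); both at rest (horizontal distance between weight and trivet below 0.028 m and z of weight in the frame of trivet between 0.007 and 0.013 m and angle between each of weight, hook's own z axis and vertical below 0.06 rad and linear speed of each of weight, hook below 0.02 m/s and horizontal distance between hook and stand below 0.012 m and z of hook in the frame of stand between 0.102 and 0.109 m); the robot touches nothing.
It fails at once if the hook presses or pulls with more than 8 N on the weight, its loop or the crock (contact force between hook and weight above 8 N or contact force between hook and crock above 8 N).
It fails at once if the hook is levered over by more than 0.14 rad from upright inside the crock (angle between hook's own z axis and vertical above 0.14 rad and z of hook_foot in the frame of crock below 0.105 m and horizontal distance between hook_foot and crock below 0.05 m).
It fails at once if the fingers take hold of the weight or its loop (contact force between weight and the fingers above 0.5 N).
It fails at once if the weight is dropped (faster than 0.5 m/s) (linear speed of weight above 0.5 m/s).
It fails at once if a bystander (lidded pot, salt cellar, spice box, timer) is displaced by 20 mm (distance of any of lidded_pot, salt_cellar, spice_box, timer from where it was at the start of the episode above 0.02 m).
It also fails if it takes over 72 s, if anything falls off the work surface, if the arm or the gripper's body presses on something with over 40 N, if the wrist force passes 120 N, or if a joint passes its speed limit or range.

## Working session

There is one attempt and no reset: what is moved stays moved. The work goes in short steps, Python scripts to look and compute and a tool call to move; the robot and the scene stay as the last step left them, time stands still between calls to the robot, and variables do not carry over. Pictures are saved under pics/ and viewed, and the job is handed in when it is done.

Besides the shell and the picture viewer there is one more tool, called after "Request:" as name(argument=value, ...) on one line, values as JSON. step_arm: Moves the arm, as the interface text tells. Its arguments: {"type":"object","properties":{"targets":{"type":"array"},"grip":{"type":"number"},"grip_force":{"type":"number"}},"required":["targets"]}

```bash
ls; mkdir -p pics
python3 - <<'E'
from rig import manip
import cv2
s=manip.get_state(); print(s); print(manip.hold_point_z)
for n in ("side","top","wrist"):
    p=manip.get_image(n); cv2.imwrite(f"pics/{n}0.png",p["image"][:,:,::-1]); print(n,p["fx"],p["fy"],p["cx"],p["cy"],p["pose"].round(4).tolist())
E
```

```text
pics
{'clock': 0.0, 'qpos': array([ 1.03097602e+00,  2.76593864e-01,  1.50615402e+00,  2.96845430e-05,
        1.36071504e+00, -1.21010482e-01]), 'qd': array([ 0.00047271, -0.00099457,  0.001071  , -0.0004027 ,  0.00042506,
       -0.00135222]), 'effort': array([ 2.83042928e-04, -4.16768253e+01, -2.45806342e+01, -2.53825638e-04,
        1.05503880e-02, -4.20047400e-06]), 'position': array([0.23355645, 0.52483477, 0.23043205]), 'ee_rot': array([ 0.69143489,  0.14637178,  0.69188337, -0.14761607]), 'contact_force': array([ 0.97762775,  0.08752023, -0.5553042 ]), 'moment': array([-0.01779704,  0.02411981, -0.00263832]), 'width': 0.0854725863033843}
0.0187
side 510.8978086904162 510.8978086904162 319.0483226006117 241.08961588003157 [[0.9362, -0.2258, 0.2693, 0.293], [-0.351, -0.6372, 0.6861, -0.7125], [0.0167, -0.7369, -0.6758, 0.8003], [0.0, 0.0, 0.0, 1.0]]
top 525.5637738596248 525.5637738596248 316.69777942977123 238.33424393453492 [[0.0156, -0.9811, 0.1928, 0.3273], [-0.9999, -0.0144, 0.0078, -0.0288], [-0.0049, -0.1929, -0.9812, 1.2381], [0.0, 0.0, 0.0, 1.0]]
wrist 341.4633547091245 341.4633547091245 321.46745688010117 237.58126016066856 [[0.4072, 0.8775, 0.2534, 0.1687], [0.9133, -0.3907, -0.1149, 0.5526], [-0.0018, 0.2782, -0.9605, 0.3722], [0.0, 0.0, 0.0, 1.0]]
```

View pics/side0.png

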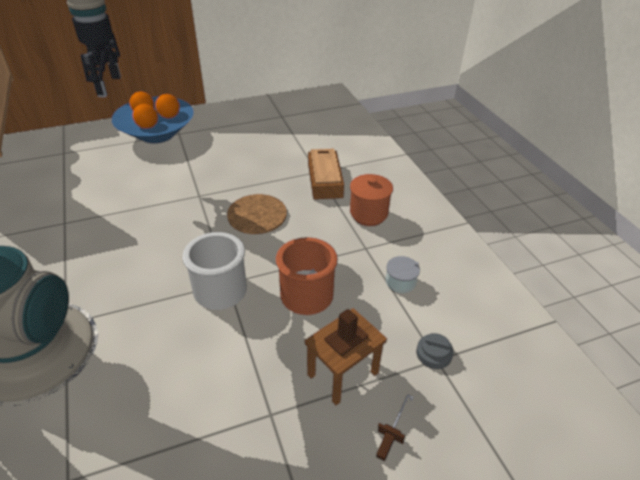

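View pics/top0.png

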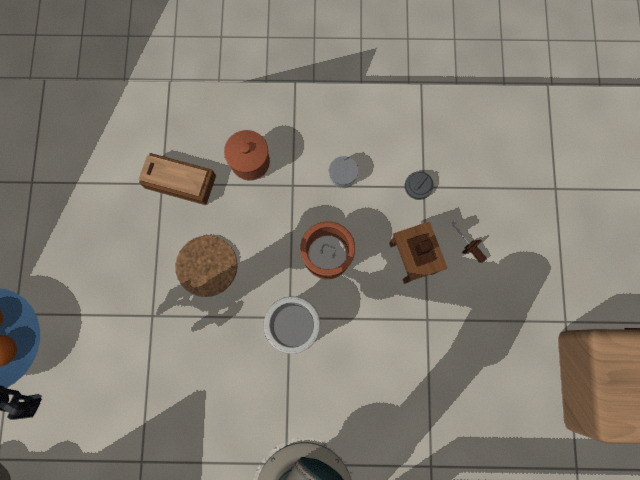

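View pics/wrist0.png

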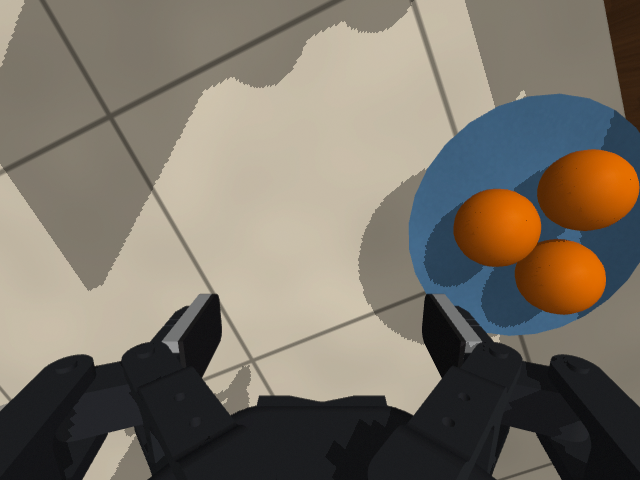

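The side view shows two hooks: the one in the stand (346,325), and a small one lying on the sill at (393,435). The larger, upright one in the stand is meant. The open terracotta crock is at side (307,275) and top (328,250). The white crock at top (292,325) is the look-alike, and the trivet is at top (207,265). I'll check enlarged crops.

```bash
cat > h.py <<'E'
import numpy as np, cv2
from rig import manip
def ray(p,u,v):
    d=np.array([(u-p["cx"])/p["fx"],(v-p["cy"])/p["fy"],1.]); P=np.array(p["pose"]); return P[:3,3],P[:3,:3]@d
def onz(p,u,v,z):
    o,d=ray(p,u,v); return o+d*(z-o[2])/d[2]
def tri(prs):
    A=np.zeros((3,3));b=np.zeros(3)
    for p,u,v in prs:
        o,d=ray(p,u,v); d/=np.linalg.norm(d); M=np.eye(3)-np.outer(d,d); A+=M;b+=M@o
    x=np.linalg.solve(A,b); return x
def proj(p,X):
    P=np.array(p["pose"]); c=P[:3,:3].T@(np.array(X)-P[:3,3]); return np.array([p["fx"]*c[0]/c[2]+p["cx"],p["fy"]*c[1]/c[2]+p["cy"]])
def crop(p,u0,v0,u1,v1,s,f):
    im=p["image"][v0:v1,u0:u1,::-1]; cv2.imwrite(f,cv2.resize(im,None,fx=s,fy=s,interpolation=cv2.INTER_CUBIC))
E
python3 - <<'E'
from h import *
t=manip.get_image("top"); s=manip.get_image("side")
crop(t,290,200,500,300,3.8,"pics/topc.png"); crop(s,260,220,420,470,2.3,"pics/sidec.png")
for n in ["crock","weight","loop_feet","hook","hook_grip","stand","trivet","lidded_pot","salt_cellar","spice_box","timer"]:
    for q,l in((t,'t'),(s,'s')):
        print(n,l,[(r["xyz"].round(3).tolist() if hasattr(r["xyz"],"round") else r["xyz"],round(r["confidence"],2)) for r in manip.search_frame(q,n)[:3]])
E
```

```text
crock t [([0.3629, 0.0359, 0.0083], 0.85), ([0.5428, -0.0453, 0.1075], 0.71)]
crock s [([0.5225, -0.0713, 0.0767], 0.84), ([0.3564, -0.0029, 0.0722], 0.77)]
weight t [([0.5276, -0.0392, 0.0306], 0.61)]
weight s [([0.5391, -0.0148, 0.0279], 0.53)]
loop_feet t [([0.5307, -0.0481, 0.0351], 0.9)]
loop_feet s [([0.5387, -0.0047, 0.0273], 0.39)]
hook t [([0.5208, -0.2453, 0.1145], 0.8), ([0.5436, -0.3883, 0.0259], 0.67)]
hook s [([0.5167, -0.2537, 0.1147], 0.87), ([0.5407, -0.3933, 0.022], 0.68)]
hook_grip t [([0.523, -0.2398, 0.1145], 0.62), ([0.5444, -0.3871, 0.0272], 0.61), ([0.5285, -0.0454, 0.0337], 0.59)]
hook_grip s [([0.5208, -0.2554, 0.111], 0.96), ([0.5432, -0.3945, 0.025], 0.75)]
stand t [([0.5149, -0.2379, 0.1023], 0.68)]
stand s [([0.5025, -0.2686, 0.1001], 0.78)]
trivet t [([0.491, 0.2398, 0.0125], 0.96)]
trivet s [([0.4949, 0.2336, 0.011], 0.97)]
lidded_pot t [([0.7443, 0.1449, 0.0943], 0.85)]
lidded_pot s [([0.7463, 0.1142, 0.0821], 0.62)]
salt_cellar t [([0.719, -0.0763, 0.049], 0.64), ([0.5218, -0.238, 0.1141], 0.16)]
salt_cellar s [([0.7223, -0.0916, 0.046], 0.66), ([0.6933, -0.2767, 0.0322], 0.6)]
spice_box t [([0.6982, 0.316, 0.0502], 0.83)]
spice_box s [([0.695, 0.2817, 0.0494], 0.93)]
timer t [([0.6955, -0.2596, 0.0308], 0.61)]
timer s [([0.6944, -0.2772, 0.0297], 0.72), ([0.7441, 0.1153, 0.0819], 0.24)]
```

View pics/topc.png

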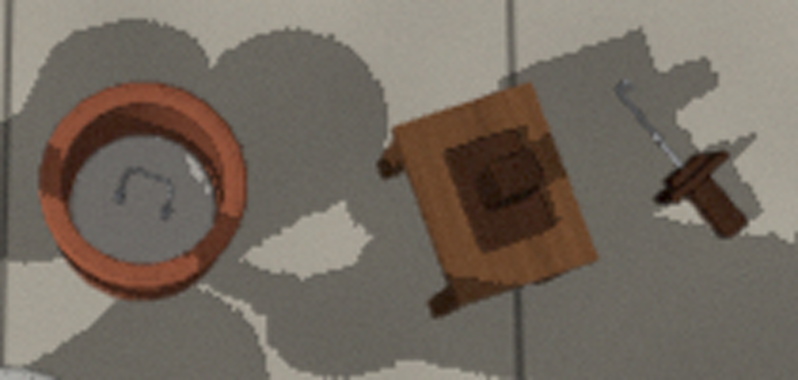

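View pics/sidec.png

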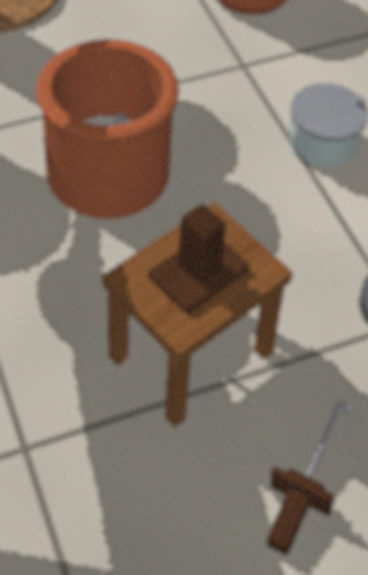

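Run:
```python
from h import *
from scipy.spatial.transform import Rotation as R
s=manip.get_state(); q=s["ee_rot"]; M=R.from_quat([q[1],q[2],q[3],q[0]]).as_matrix(); print(M.round(3)); print(s["clock"])
t=manip.get_image("top"); sd=manip.get_image("side")
C=np.array(t["pose"]); S=s["position"]
for n,u,v,z in [("stc1",290+393/3.8,200+127/3.8,.105),("stc2",290+530/3.8,200+83/3.8,.105),("stc3",290+600/3.8,200+258/3.8,.105),("stc4",290+455/3.8,200+303/3.8,.105),("rimc",328,249,.11),
 ("footA",290+122/3.8,200+200/3.8,.033),("footB",290+167/3.8,200+217/3.8,.033),("bar1",290+135/3.8,200+170/3.8,.063),("bar2",290+167/3.8,200+180/3.8,.063),("triv",207,265,.01)]:
    print(n,onz(t,u,v,z).round(4))
im=sd["image"][330:420,290:400,::-1].astype(float)
im=np.clip((im/255)**0.5*255*1.1,0,255).astype(np.uint8)
cv2.imwrite("pics/foot.png",cv2.resize(im,None,fx=6,fy=6,interpolation=cv2.INTER_CUBIC))
# where would hook foot project
for a in (0.93*.01,0,-.93*.01): print(proj(sd,[0.5137+a,-0.238+a*.4,.013]))
```

```text
[[ 0.     0.407  0.914]
 [ 0.     0.914 -0.407]
 [-1.     0.     0.   ]]
1.35
stc1 [ 0.5634 -0.1884  0.105 ]
stc2 [ 0.5907 -0.2683  0.105 ]
stc3 [ 0.4887 -0.3056  0.105 ]
stc4 [ 0.4616 -0.2223  0.105 ]
rimc [ 0.5256 -0.0448  0.11  ]
footA [ 0.5304 -0.0323  0.033 ]
footB [ 0.5202 -0.0599  0.033 ]
bar1 [ 0.5436 -0.0398  0.063 ]
bar2 [ 0.5378 -0.059   0.063 ]
triv [0.5006 0.2388 0.01  ]
[338.01593023 364.89897105]
[333.99740746 368.07195867]
[329.93432    371.28013415]
```

View pics/foot.png

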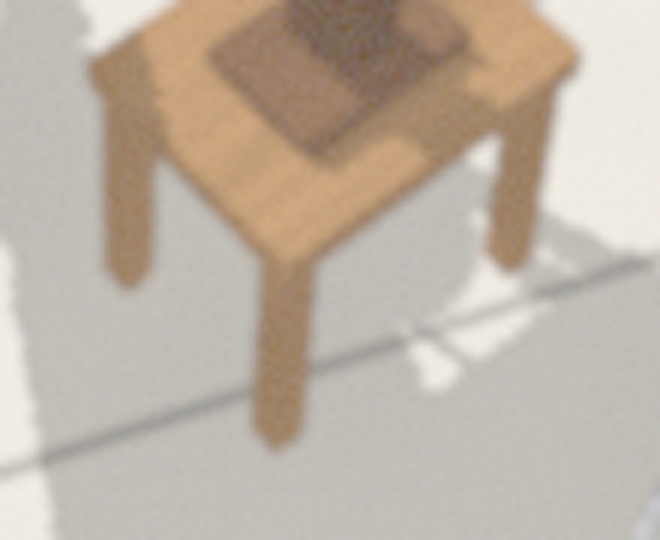

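Request:
step_arm(targets=[[[-70,-455,516],46],[[-70,-455,516],46],[[-70,-455,516],46],[[-70,-455,516],46],[[-70,-455,516],46],[[-70,-455,516],46],[[-70,-455,516],46],[[-70,-455,516],46],[[-70,-455,516],46],[[-70,-455,516],46],[[-70,-455,516],46],[[-70,-455,516],46],[[-70,-455,516],46],[[-70,-455,516],46],[[-70,-455,516],46],[[-70,-455,516],46],[[-70,-455,516],46],[[-70,-455,516],46]], grip=0)

```text
clock: 3.25
position: [0.5196, -0.0988, 0.3014]
ee_rot: [0.579, 0.405, 0.58, -0.405]
contact_force: [1.3, 0.6, 0.7]
width: 0.0856
```

Run:
```python
from h import *
from scipy.spatial.transform import Rotation as R
w=manip.get_image("wrist"); s=manip.get_state(); print(s["clock"],s["position"],s["ee_rot"],s["qpos"]); np.save("w1.npy",w,allow_pickle=True)
cv2.imwrite("pics/w1.png",w["image"][:,:,::-1])
```

```text
3.3 [ 0.5196768  -0.09886424  0.30147748] [ 0.57956451  0.40514614  0.57963848 -0.40494545] [-3.19775989e-01  1.73754942e-01  1.47025489e+00  3.02696991e-04
  1.49760187e+00 -6.70707177e-01]
```

View pics/w1.png

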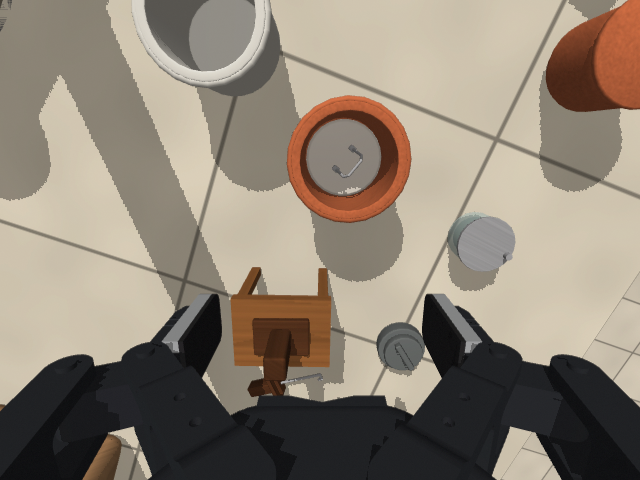

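Run:
```python
from h import *
w=np.load("w1.npy",allow_pickle=True).item()
crop(w,280,90,420,230,5,"pics/w1loop.png"); crop(w,215,255,355,395,5,"pics/w1st.png")
```

```text
(no output)
```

View pics/w1loop.png

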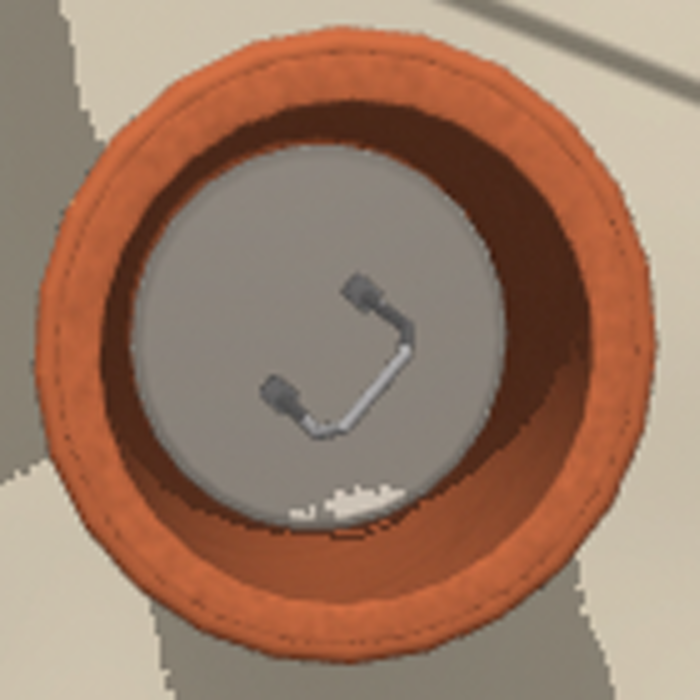

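View pics/w1st.png

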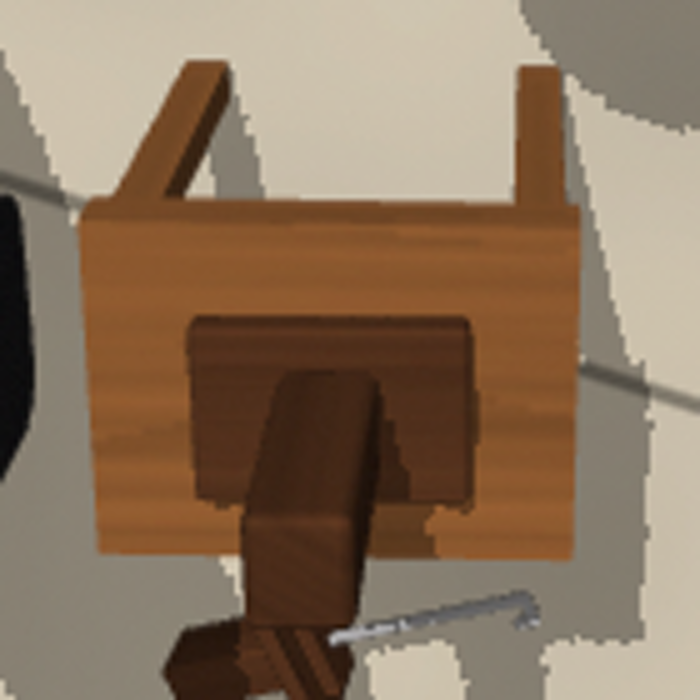

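Run:
```python
from h import *
w=np.load("w1.npy",allow_pickle=True).item(); t=manip.get_image("top")
W=lambda a,b,ox,oy:(ox+a/5,oy+b/5)
T=lambda a,b:(290+a/3.8,200+b/3.8)
for n,a,b in[("bar1",W(408,347,280,90),T(135,170)),("bar2",W(343,430,280,90),T(167,180)),("lugA",W(362,290,280,90),T(122,200)),("lugB",W(278,392,280,90),T(167,215)),
 ("standNearL",W(82,222,215,255),T(455,303)),("standNearR",W(580,222,215,255),T(393,127)),("standFarR",W(572,558,215,255),T(530,83)),("standFarL",W(100,553,215,255),T(600,258))]:
    x=tri([(w,*a),(t,*b)]); print(n,(x*1000).round(1), "reproj", (proj(w,x)-a).round(1),(proj(t,x)-b).round(1))
def q(n,pts,z):
    P=np.array([onz(w,*W(*p,215,255),z) for p in pts]); c=P.mean(0); e=P[1]-P[0]+P[2]-P[3]; f=P[0]-P[3]+P[1]-P[2]
    print(n,(c*1000).round(1),np.degrees(np.arctan2(e[1],e[0])).round(1),np.degrees(np.arctan2(f[1],f[0])).round(1),(np.linalg.norm(e)*500).round(1),(np.linalg.norm(f)*500).round(1))
q("board",[(82,222),(580,222),(572,558),(100,553)],.105)
q("collar",[(192,330),(470,330),(474,505),(198,500)],.113)
q("htop",[(245,520),(355,515),(352,625),(250,625)],.167)
# crock rim, bore ellipse in wrist
P=np.array([onz(w,*W(*p,280,90),.105) for p in [(35,340),(655,340),(340,28),(350,662)]]); print((P*1000).round(1))
for z,p in((.110,(347,345)),(.03,(318,337)),): print(z,(onz(w,*W(*p,280,90),z)*1000).round(1))
for z in (.060,.063,.066):
  print(z,[(onz(w,*W(*p,280,90),z)*1000).round(1)[:2] for p in [(408,347),(343,430)]],[(onz(t,*T(*p),z)*1000).round(1)[:2] for p in [(135,170),(167,180)]])
```

```text
bar1 [542.7 -39.4  68. ] reproj [-0.1  0.3] [-0.2  0. ]
bar2 [533.7 -58.6  87.1] reproj [-0.1 -0.3] [ 0.1 -0.1]
lugA [534.1 -31.7  11.4] reproj [-0.3  0.5] [-0.3 -0. ]
lugB [522.6 -60.1  26.4] reproj [-0. -0.] [ 0. -0.]
standNearL [ 461.  -221.3  111.5] reproj [-0.1 -0.1] [ 0.  -0.1]
standNearR [ 563.  -188.5  103.9] reproj [0.5 0.2] [-0.   0.3]
standFarR [ 590.4 -268.1  105.6] reproj [0.1 0. ] [0.  0.1]
standFarL [ 488.1 -305.4  104.5] reproj [0.5 0.4] [-0.1  0.3]
board [ 525.1 -246.6  105. ] 19.7 109.0 108.7 84.8
collar [ 526.3 -247.2  113. ] 19.5 109.7 60.9 43.2
htop [ 525.6 -246.   167. ] 21.6 108.4 20.1 23.9
[[ 469.8  -62.   105. ]
 [ 582.2  -20.9  105. ]
 [ 504.8   10.4  105. ]
 [ 550.2 -100.7  105. ]]
0.11 [526.2 -42.1 110. ]
0.03 [526.7 -44.7  30. ]
0.06 [array([543.6, -39.2]), array([536.8, -60.8])] [array([544.2, -39.8]), array([538.4, -59. ])]
0.063 [array([543.3, -39.1]), array([536.5, -60.6])] [array([543.6, -39.8]), array([537.8, -59. ])]
0.066 [array([542.9, -39.1]), array([536.2, -60.4])] [array([543.1, -39.7]), array([537.3, -58.9])]
```

Request:
step_arm(targets=[[[30,-15,47],0],[[60,-30,94],0],[[85,-45,141],0],[[85,-45,141],0],[[120,-45,141],0],[[150,-45,141],0],[[170,-45,141],0],[[179,-45,141],0],[[179,-45,141],0],[[179,-45,141],0]])

```text
clock: 4.35
position: [0.5271, -0.248, 0.1235]
ee_rot: [0.58, 0.405, 0.579, -0.405]
contact_force: [0.3, -0.1, 0.1]
width: 0.0853
```

Run:
```python
from h import *
w=manip.get_image("wrist"); s=manip.get_state(); print(s["clock"],s["position"],s["contact_force"])
cv2.imwrite("pics/w2.png",w["image"][:,:,::-1])
w=manip.get_image("side"); crop(w,270,230,430,400,4,"pics/s2.png")
```

```text
4.4 [ 0.52725825 -0.24821356  0.12383949] [-0.00896188 -0.1584194   0.21075198]
```

View pics/w2.png

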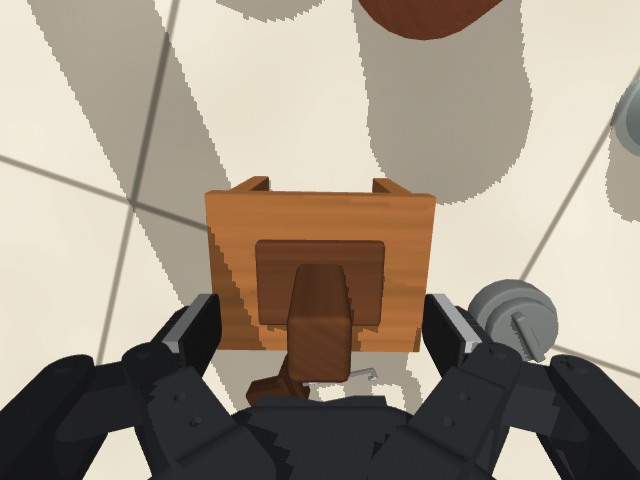

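View pics/s2.png

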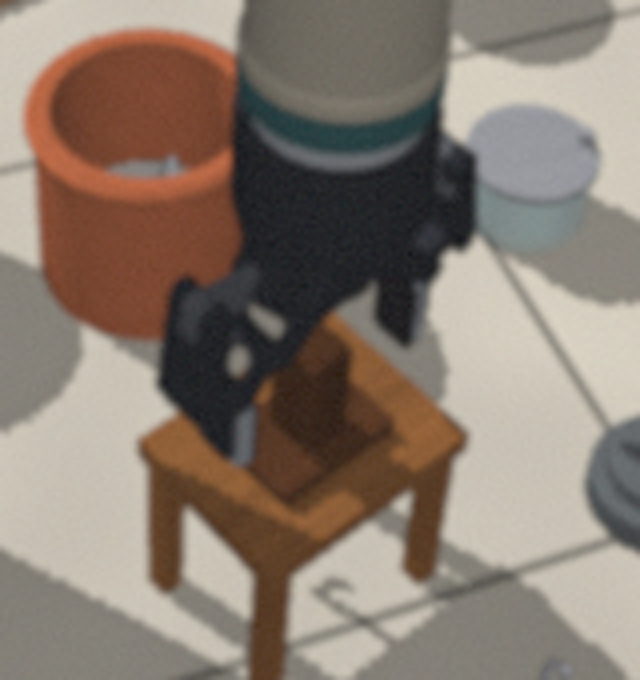

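The wrist view shows the handle (320,330) centred between the open pads, with the collar below clear of them. Now I'll close the gripper.

Request:
step_arm(targets=[[[0,0,0],0],[[0,0,0],0],[[0,0,0],0],[[0,0,0],0],[[0,0,0],0],[[0,0,0],0],[[0,0,0],0],[[0,0,0],0]], grip=1, grip_force=50)

```text
clock: 5.25
position: [0.5264, -0.2482, 0.1225]
ee_rot: [0.579, 0.406, 0.579, -0.406]
contact_force: [0.0, 0.2, 2.0]
width: 0.0215
```

Run:
```python
from h import *
w=manip.get_image("wrist"); s=manip.get_state(); print(s["clock"],s["position"],s["contact_force"],s["width"])
cv2.imwrite("pics/w3.png",w["image"][:,:,::-1])
```

```text
5.3 [ 0.52633664 -0.248201    0.12249824] [ 0.08283671 -0.88105362  2.86557895] 0.02170611905878254
```

View pics/w3.png

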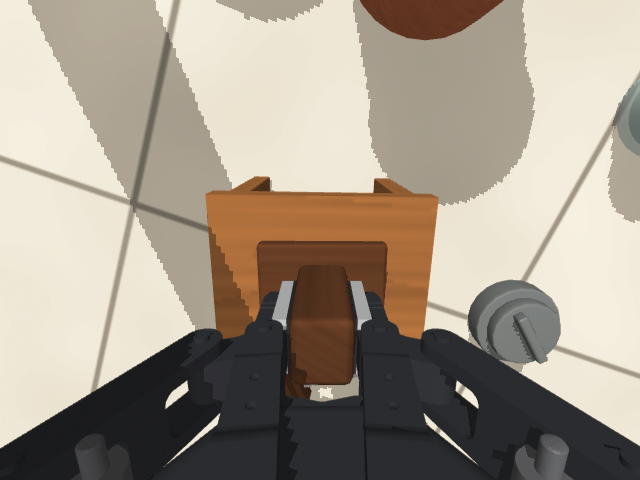

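Request:
step_arm(targets=[[[-3,0,0],0],[[-8,0,0],0],[[-15,0,0],0],[[-35,0,0],0],[[-55,0,0],0],[[-75,0,0],0],[[-95,0,0],0],[[-115,0,0],0],[[-130,0,0],0],[[-140,0,0],0],[[-140,0,0],0],[[-140,0,0],0]])

```text
clock: 6.5
position: [0.5259, -0.2479, 0.2619]
ee_rot: [0.579, 0.406, 0.58, -0.406]
contact_force: [-0.6, -0.8, -2.2]
width: 0.0216
```

Run:
```python
from h import *
w=manip.get_image("wrist"); s=manip.get_state(); print(s["clock"],s["position"],s["contact_force"],s["width"],s["moment"])
cv2.imwrite("pics/w4.png",w["image"][:,:,::-1])
w=manip.get_image("side"); crop(w,270,180,430,350,4,"pics/s4.png")
```

```text
6.55 [ 0.52568709 -0.2477789   0.26138094] [ 0.83101367  0.85077853 -0.88253184] 0.02191638587758763 [-0.05270277  0.05804693  0.0050881 ]
```

View pics/w4.png

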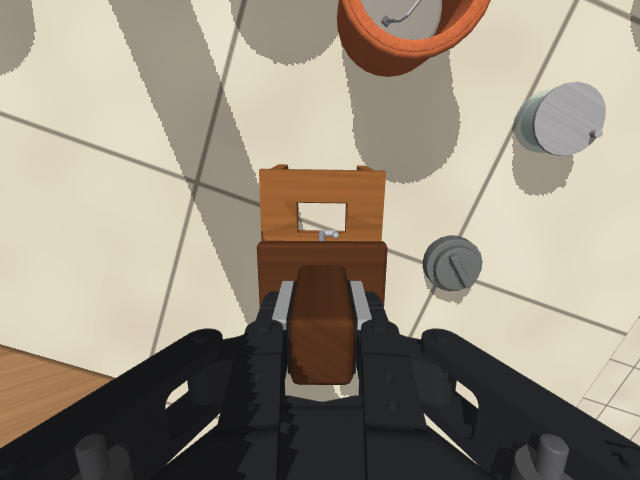

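View pics/s4.png

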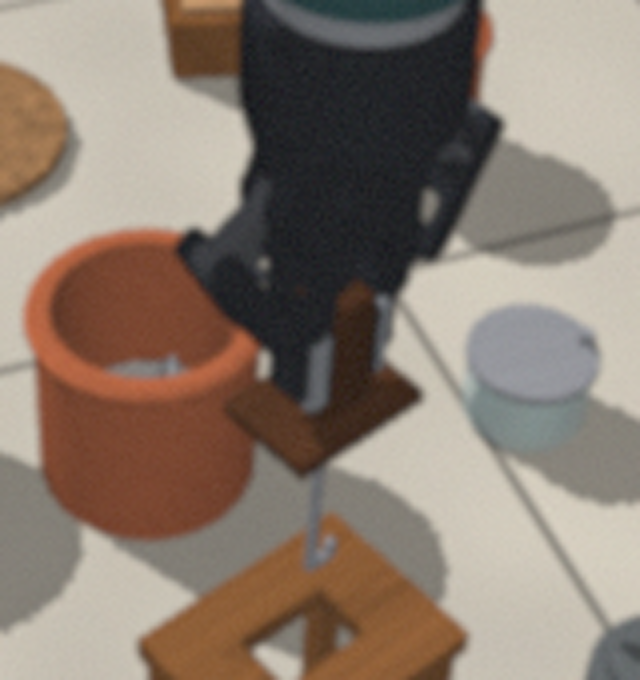

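Run:
```python
from h import *
w=manip.get_image("wrist"); sd=manip.get_image("side"); s=manip.get_state();print(s["position"])
crop(w,290,190,390,260,7,"pics/w4c.png");crop(sd,335,290,375,330,14,"pics/s4c.png")
X=s["position"]; y=np.array([.939,.344,0])
for n,d,z in(("shankbot",0,-92),("tip",.0105,-86),):
    p=X+y*d+np.array([0,0,z/1000-.0175]); print(n,(proj(w,p)-[290,190])*7,(proj(sd,p)-[335,290])*14)
```

```text
[ 0.52575312 -0.24781311  0.26122402]
shankbot [230.33218582 307.6520667 ] [159.53963827 442.84545258]
tip [328.97082817 322.44570005] [229.29100836 363.39273651]
```

View pics/w4c.png

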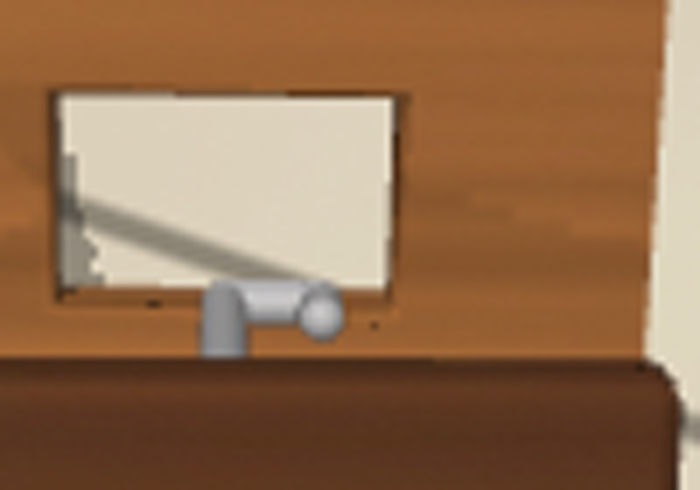

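View pics/s4c.png

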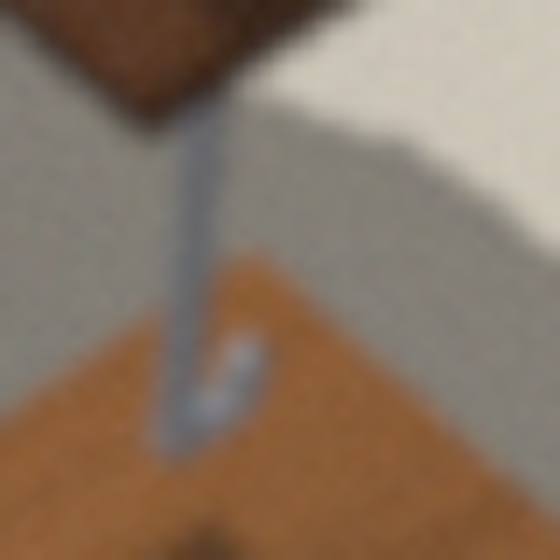

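Request:
step_arm(targets=[[[0,4,-12],2],[[0,11,-32],6],[[0,19,-56],11],[[0,27,-80],16],[[0,35,-104],21],[[0,43,-128],26],[[0,51,-150],31],[[0,58,-170],35],[[0,63,-185],38],[[0,66,-193],39],[[0,66,-194],39],[[0,66,-194],39],[[0,66,-194],39]])

```text
clock: 8.0
position: [0.5218, -0.0437, 0.2621]
ee_rot: [-0.411, -0.576, -0.411, 0.576]
contact_force: [0.5, 0.5, -1.1]
width: 0.0214
```

Run:
```python
from h import *
w=manip.get_image("wrist"); s=manip.get_state(); print(s["clock"],s["position"],s["ee_rot"],s["contact_force"],s["width"])
cv2.imwrite("pics/w5.png",w["image"][:,:,::-1]); np.save("w5.npy",w,allow_pickle=True)
```

```text
8.05 [ 0.52182198 -0.04382142  0.26211903] [-0.41051365 -0.57562393 -0.41050279  0.57586725] [ 0.72382528 -0.70205044 -1.00417753] 0.0211116475134946
```

View pics/w5.png

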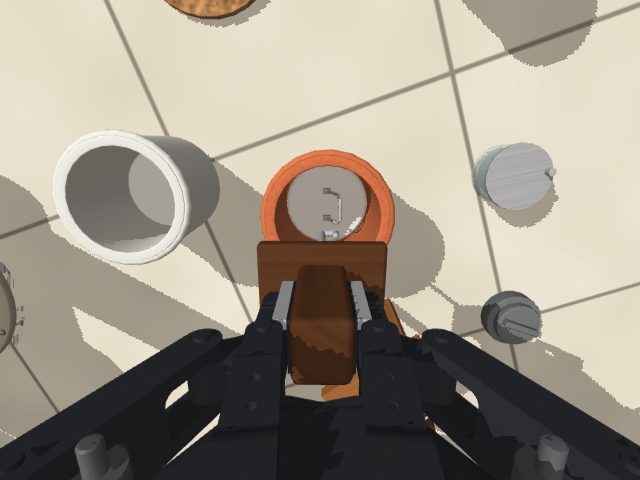

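Run:
```python
from h import *
w=np.load("w5.npy",allow_pickle=True).item()
crop(w,260,145,400,250,5.5,"pics/w5c.png")
```

```text
(no output)
```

View pics/w5c.png

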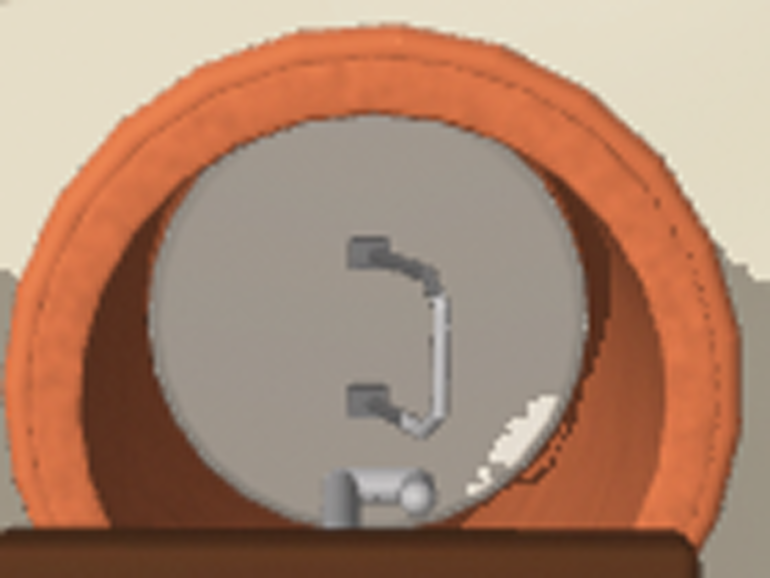

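Run:
```python
from h import *
from scipy.spatial.transform import Rotation as R
w=np.load("w5.npy",allow_pickle=True).item()
X=np.array([.52182,-.04382,.26212]); q=[-0.4105,-0.5756,-0.4105,0.5759]; M=R.from_quat([q[1],q[2],q[3],q[0]]).as_matrix()
f=lambda u,v:(260+u/5.5,145+v/5.5)
def tool(P): return (M.T@(P-X)*1000).round(1)
for z in(.060,.064,.067): print("bar",z,tool(onz(w,*f(440,297),z)),tool(onz(w,*f(439,415),z)))
print("lug",tool(onz(w,*f(368,242),.036)),tool(onz(w,*f(368,392),.036)))
zf=.26212-.0175-.092
print("shankbot",tool(onz(w,*f(342,490),zf-0.0)),"lip",tool(onz(w,*f(417,492),zf+.0085)))
print("pred",[(proj(w,X+M[:,1]*d+np.array([0,0,-.0175+z]))-[260,145])*5.5 for d,z in((0,-.092),(.0105,-.0835))])
print("disc",tool(onz(w,*f(368,322),.03)))
```

```text
bar 0.06 [202.1  18.8 -10.5] [202.1  18.9  11.9]
bar 0.064 [198.1  18.5 -11.2] [198.1  18.7  10.9]
bar 0.067 [195.1  18.4 -11.7] [195.1  18.5  10.2]
lug [226.1   5.8 -17.2] [226.1   5.9  12.8]
shankbot [109.5   0.5   0.6] lip [101.   10.5  -1.5]
pred [array([338.53930614, 485.41296409]), array([416.69147382, 502.27714319])]
disc [232.1   6.   -0.3]
```

Request:
step_arm(targets=[[[10,0,0],0],[[25,0,0],0],[[40,0,0],0],[[55,0,0],0],[[68,0,0],0],[[78,0,0],0],[[87,0,0],0],[[94,0,0],0],[[99,0,0],0],[[102,0,0],0],[[103,0,0],0],[[103,0,0],0]])

```text
clock: 9.25
position: [0.522, -0.0432, 0.1595]
ee_rot: [0.411, 0.576, 0.411, -0.576]
contact_force: [0.3, 0.0, -1.4]
width: 0.0213
```

Run:
```python
from h import *
w=manip.get_image("wrist"); s=manip.get_state(); print(s["clock"],s["position"],s["ee_rot"],s["contact_force"],s["width"])
crop(w,240,130,400,260,5,"pics/w6.png"); np.save("w6.npy",w,allow_pickle=True)
w=manip.get_image("top"); crop(w,280,200,380,300,6,"pics/t6.png")
w=manip.get_image("side"); crop(w,260,180,400,320,5,"pics/s6.png")
```

```text
9.3 [ 0.52208316 -0.04321737  0.15958426] [ 0.41079969  0.57584249  0.41050307 -0.57544441] [-0.77619959 -0.55079531 -1.18887382] 0.021498053638766897
```

View pics/w6.png

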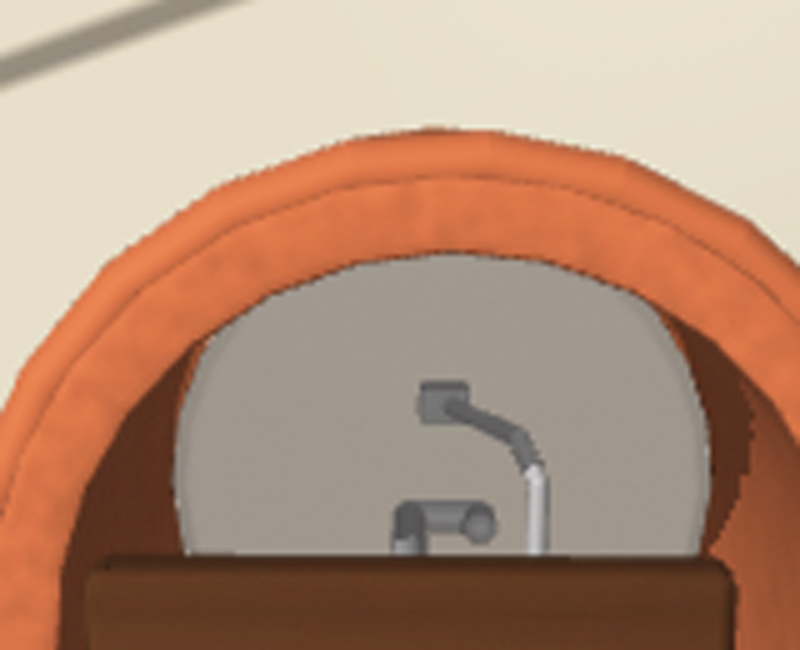

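View pics/s6.png

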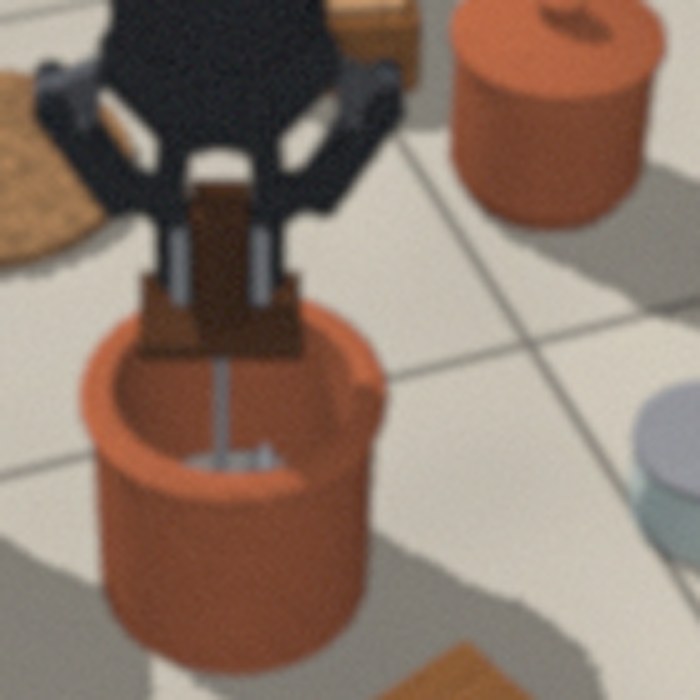

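Request:
step_arm(targets=[[[1,0,0],0],[[2,2,0],0],[[2,4,0],0],[[2,6,0],0],[[2,8,0],0],[[2,10,0],0],[[2,12,0],0],[[2,13,0],0],[[2,13,0],0],[[2,13,0],0]])

```text
clock: 10.4
position: [0.5341, -0.0474, 0.1573]
ee_rot: [0.411, 0.576, 0.411, -0.576]
contact_force: [0.7, -0.1, -1.9]
width: 0.0213
```

Run:
```python
from h import *
w=manip.get_image("wrist"); s=manip.get_state(); print(s["clock"],s["position"],s["ee_rot"],s["contact_force"],s["width"])
crop(w,240,130,400,260,5,"pics/w7.png"); np.save("w7.npy",w,allow_pickle=True)
w=manip.get_image("side"); crop(w,280,240,350,290,11,"pics/s7.png")
```

```text
10.45 [ 0.53402067 -0.04738623  0.1572764 ] [-0.41059591 -0.57562592 -0.4107166   0.57565412] [ 0.13787708  0.2948261  -1.81093098] 0.021020201509324137
```

View pics/w7.png

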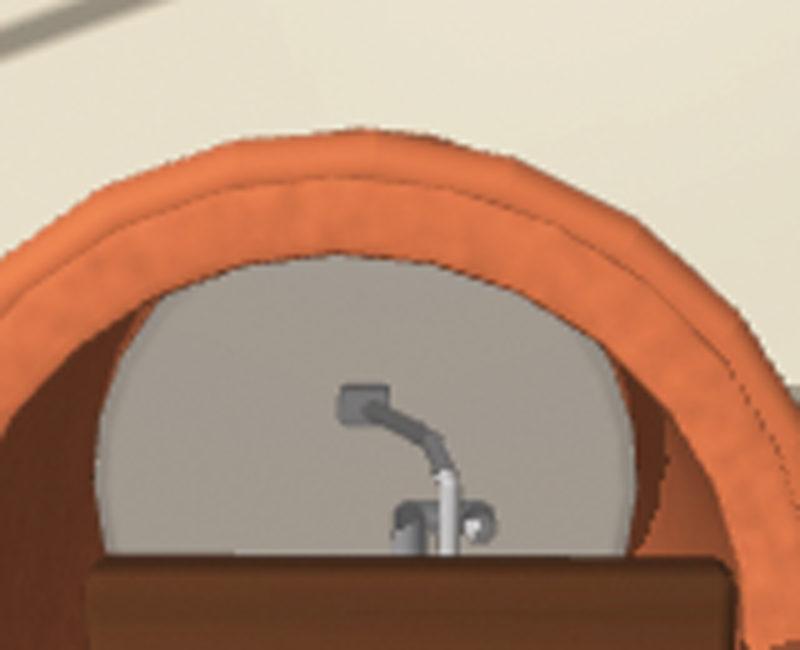

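View pics/s7.png

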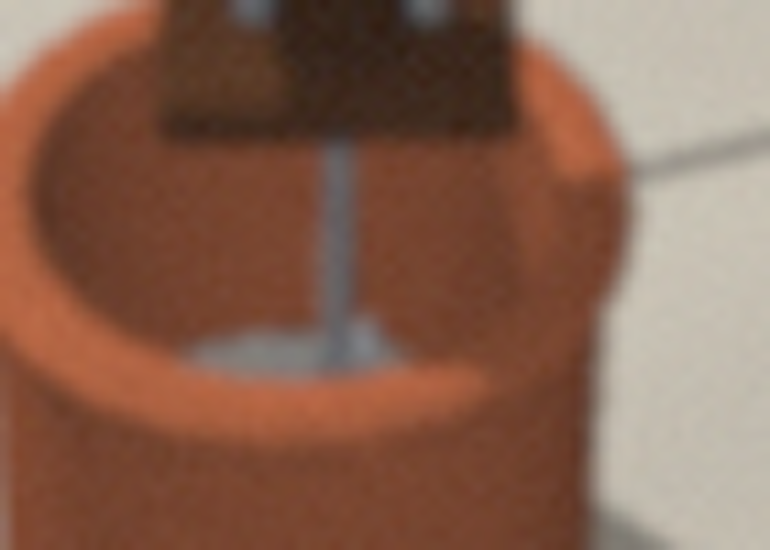

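Request:
step_arm(targets=[[[-3,0,0],0],[[-6,0,0],0],[[-9,0,0],0],[[-10,0,0],0],[[-11,0,0],0],[[-12,0,0],0],[[-12,0,0],0]])

```text
clock: 11.2
position: [0.5342, -0.0474, 0.1694]
ee_rot: [0.411, 0.576, 0.411, -0.576]
contact_force: [0.0, 0.6, -2.0]
width: 0.0215
```

Run:
```python
from h import *
w=manip.get_image("wrist"); s=manip.get_state(); print(s["clock"],s["position"],s["contact_force"],s["moment"])
crop(w,240,130,400,260,5,"pics/w8.png")
```

```text
11.25 [ 0.5341131  -0.04741236  0.16930288] [-0.12536586 -0.21586605 -1.60910303] [-0.03087474 -0.05930039  0.07277061]
```

View pics/w8.png

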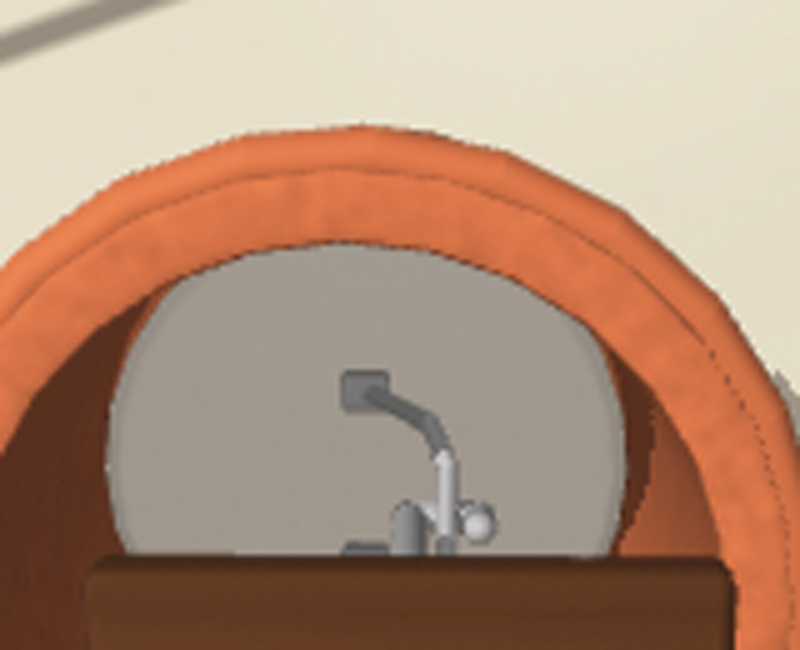

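Run:
```python
from h import *
from scipy.spatial.transform import Rotation as R
w=manip.get_image("wrist"); s=manip.get_state(); X=s["position"]; q=s["ee_rot"]; M=R.from_quat([q[1],q[2],q[3],q[0]]).as_matrix()
f=lambda u,v:(240+u/5,130+v/5)
tool=lambda P:(M.T@(P-X)*1000).round(1)
print("bar",tool(onz(w,*f(445,457),.0645)),tool(onz(w,*f(445,540),.0645)))
zf=X[2]-.1095
print("lip",zf,tool(onz(w,*f(480,523),zf+.0075)),"lug",tool(onz(w,*f(365,376),.036)),tool(onz(w,*f(365,547),.036)))
crop(w,300,210,350,250,14,"pics/w8c.png")
```

```text
bar [104.8   5.6 -10.4] [104.8   5.7   2.4]
lip 0.059753158773412265 [102.   10.8  -1. ] lug [133.3  -6.9 -17.1] [133.3  -7.1  12. ]
```

View pics/w8c.png

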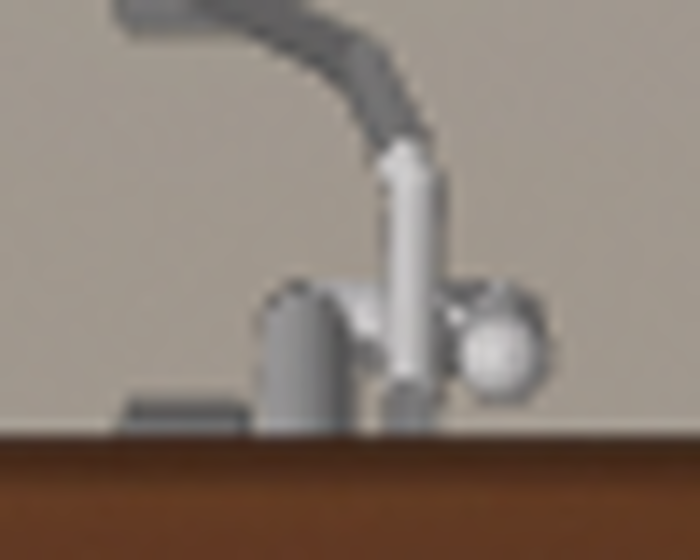

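The bar sits over the foot between shank and lip. The foot is at tool z ≈ -1, the bar middle between -2.5 and 0. I'll lift diagonally toward the bore's axis.

Request:
step_arm(targets=[[[-1,0,0],0],[[-2,-0.5,0],0],[[-3.5,-1.5,0],0],[[-5,-3,-0.5],0],[[-6.5,-4.5,-0.5],0],[[-8,-6,-0.5],0],[[-9.5,-7.5,-0.5],0],[[-11,-9,-0.5],0],[[-12.5,-10.5,-0.5],0],[[-14,-11.5,-0.5],0],[[-15.5,-12.5,-0.5],0],[[-17,-13,-0.5],0],[[-19,-13,-0.5],0],[[-19,-13,-0.5],0]])

```text
clock: 12.7
position: [0.5223, -0.0428, 0.1887]
ee_rot: [0.411, 0.576, 0.41, -0.575]
contact_force: [0.6, -1.1, -3.0]
width: 0.0219
```

Run:
```python
from h import *
w=manip.get_image("wrist"); s=manip.get_state(); print(s["clock"],s["position"],s["contact_force"],s["moment"],s["width"])
crop(w,240,110,400,240,5,"pics/w9.png")
w=manip.get_image("side"); crop(w,260,180,400,320,5,"pics/s9.png")
```

```text
12.75 [ 0.52218905 -0.04278358  0.18846516] [-0.11350105  0.45106613 -2.61211587] [-0.02938167 -0.0559022  -0.02005301] 0.021409813562285267
```

View pics/w9.png

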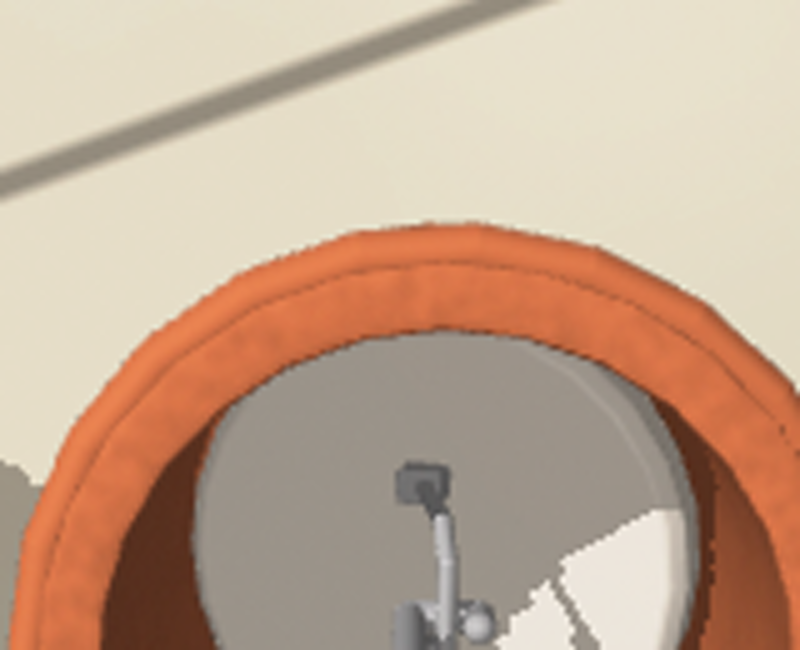

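View pics/s9.png

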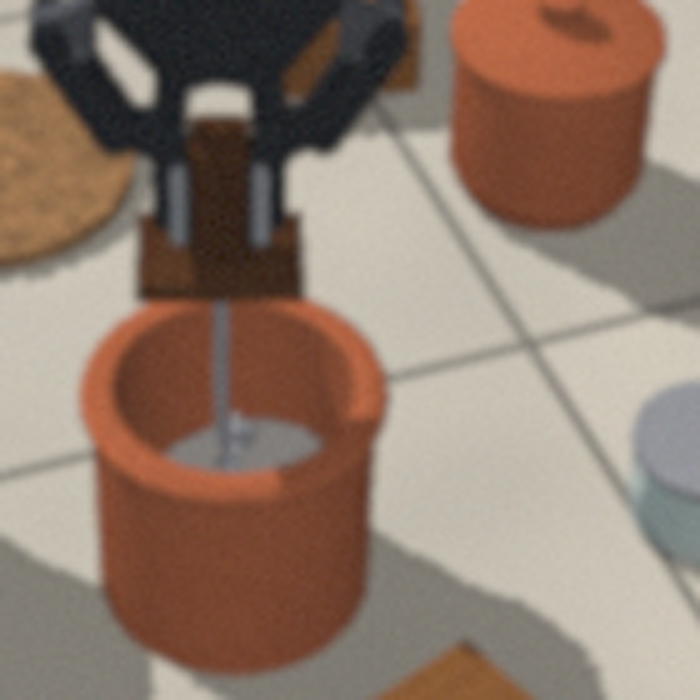

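Request:
step_arm(targets=[[[-2,0,0],0],[[-5,0,0],0],[[-9,0,0],0],[[-13,0,0],0],[[-17,0,0],0],[[-21,0,0],0],[[-25,0,0],0],[[-29,0,0],0],[[-33,0,0],0],[[-37,0,0],0],[[-40,0,0],0],[[-42,0,0],0],[[-43,0,0],0],[[-43,0,0],0]])

```text
clock: 14.2
position: [0.522, -0.0427, 0.2314]
ee_rot: [0.411, 0.576, 0.411, -0.576]
contact_force: [-0.1, -0.0, -3.7]
width: 0.0214
```

Run:
```python
from h import *
w=manip.get_image("wrist"); s=manip.get_state(); print(s["clock"],s["position"],s["contact_force"],s["moment"],s["width"])
cv2.imwrite("pics/w10.png",w["image"][:,:,::-1])
w=manip.get_image("side"); crop(w,260,180,400,320,5,"pics/s10.png")
```

```text
14.25 [ 0.52193393 -0.04270105  0.23123737] [ 0.12023118  0.38869201 -4.05614776] [ 0.03184558  0.01347351 -0.01542621] 0.021354000686056373
```

View pics/w10.png

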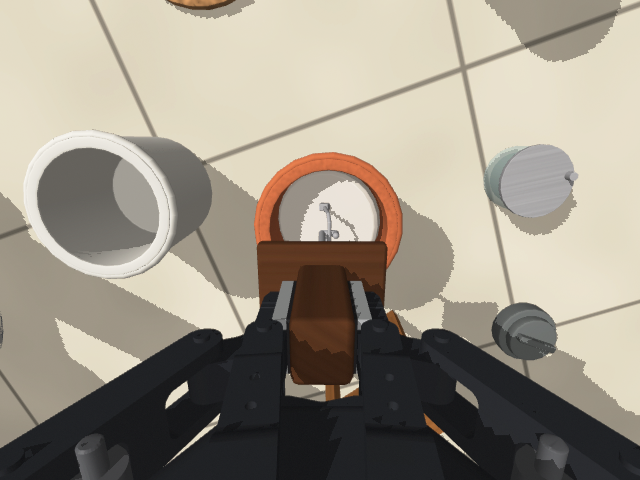

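View pics/s10.png

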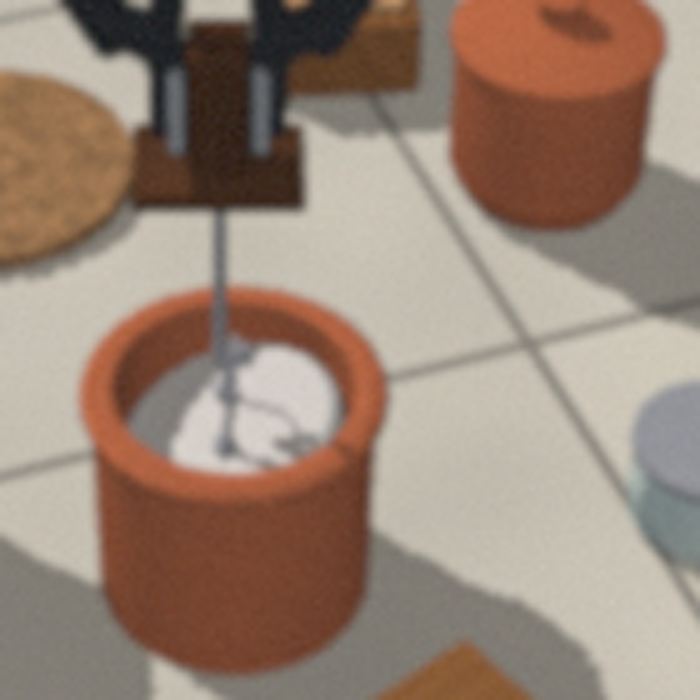

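Request:
step_arm(targets=[[[-2,0,0],0],[[-6,0,0],0],[[-11,0,0],0],[[-16,0,0],0],[[-22,0,0],0],[[-28,0,0],0],[[-34,0,0],0],[[-40,0,0],0],[[-46,0,0],0],[[-52,0,0],0],[[-59,0,0],0],[[-66,0,0],0],[[-73,0,0],0],[[-79,0,0],0],[[-84,0,0],0],[[-87,0,0],0],[[-88,0,0],0],[[-88,0,0],0]])

```text
clock: 16.1
position: [0.522, -0.0427, 0.3193]
ee_rot: [0.411, 0.576, 0.411, -0.576]
contact_force: [-0.4, -0.1, -4.0]
width: 0.0214
```

Run:
```python
from h import *
w=manip.get_image("wrist"); s=manip.get_state(); print(s["clock"],s["position"],s["contact_force"],s["moment"],s["width"])
cv2.imwrite("pics/w11.png",w["image"][:,:,::-1])
w=manip.get_image("side"); crop(w,180,120,360,320,4,"pics/s11.png")
t=manip.get_image("top"); crop(t,150,200,360,330,3.8,"pics/t11.png")
```

```text
16.15 [ 0.52184644 -0.042729    0.31906702] [-1.0743984   0.61621567 -3.96637802] [ 0.00161123 -0.00086598 -0.02137286] 0.021657690454298092
```

View pics/w11.png

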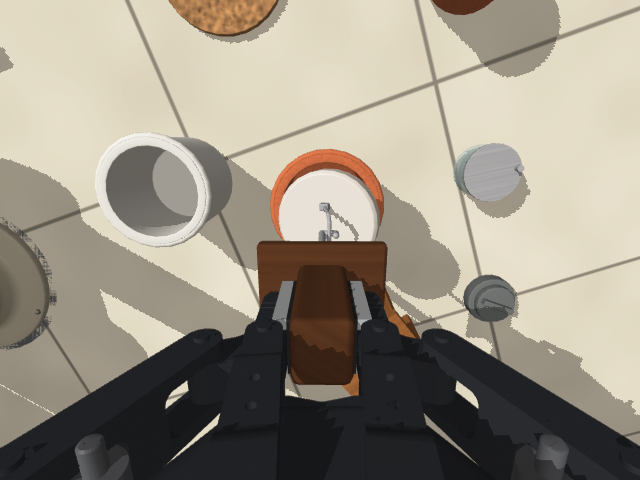

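View pics/s11.png

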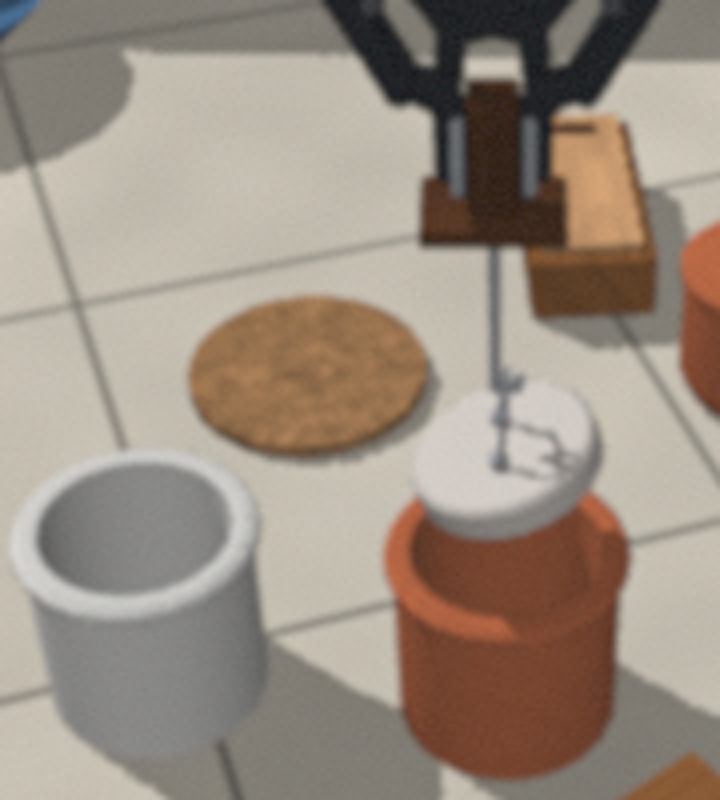

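View pics/t11.png

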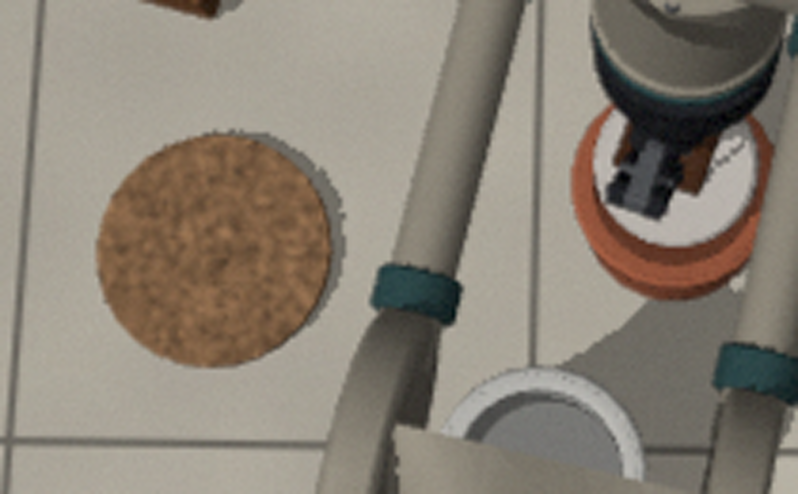

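Run:
```python
from h import *
for n in("top","side"):
    p=manip.get_image(n); r=manip.regions_of(p,"trivet")[0]; m=np.array(r["region"]).astype(np.uint8); c=max(cv2.findContours(m,0,1)[0],key=len)
    e=cv2.fitEllipse(c); 
    pts=np.array([onz(p,*q[0].astype(float),.010)[:2] for q in c]); (cc,rr)=cv2.minEnclosingCircle((pts*1000).astype(np.float32)); print(n,r["confidence"],e[0],(pts.mean(0)*1000).round(1),(pts.min(0)+pts.max(0))*500,cc,rr,(onz(p,*e[0],.01)*1000).round(1))
    if n=="top":a=(p,*e[0])
    else: print("tri",tri([a,(p,*e[0])])*1000)
print(manip.get_state()["position"])
```

```text
top 0.77 (205.91015625, 265.822021484375) [500.  241.9] [497.97875626 241.17084569] (499.9829406738281, 242.7666473388672) 75.32244110107422 [498.6 241.3  10. ]
side 0.85 (256.8362731933594, 213.9501495361328) [500.8 232.9] [501.27660836 233.71349346] (502.3545837402344, 233.9766845703125) 77.8037109375 [500.1 231.1  10. ]
tri [ 5.01407246e+02  2.43442609e+02 -3.11334044e-01]
[ 0.52190524 -0.04271727  0.31911984]
```

Request:
step_arm(targets=[[[0,-1,-2],0],[[0,-3,-6],0],[[0,-6,-13],0],[[0,-11,-23],0],[[0,-17,-36],0],[[0,-24,-51],0],[[0,-32,-68],0],[[0,-40,-85],0],[[0,-48,-102],0],[[0,-56,-119],0],[[0,-64,-136],0],[[0,-72,-153],0],[[0,-80,-170],0],[[0,-88,-187],0],[[0,-95,-202],0],[[0,-102,-216],0],[[0,-108,-229],0],[[0,-113,-240],0],[[0,-117,-249],0],[[0,-120,-254],0]])

```text
clock: 18.45
position: [0.4912, 0.2374, 0.3192]
ee_rot: [0.411, 0.576, 0.411, -0.576]
contact_force: [0.2, 0.1, -2.5]
width: 0.0216
```

Request:
step_arm(targets=[[[0,-1,-2],0],[[0,-2,-4],0],[[0,-2,-4],0],[[0,-2,-4],0],[[0,-2,-4],0]])

```text
clock: 18.95
position: [0.4907, 0.2405, 0.3194]
ee_rot: [0.411, 0.576, 0.41, -0.576]
contact_force: [0.4, -0.1, -3.8]
width: 0.0212
```

Run:
```python
from h import *
w=manip.get_image("wrist"); s=manip.get_state(); print(s["clock"],s["position"],s["ee_rot"],s["contact_force"],s["moment"],s["width"])
cv2.imwrite("pics/w12.png",w["image"][:,:,::-1]);np.save("w12.npy",w,allow_pickle=True)
w=manip.get_image("side"); cv2.imwrite("pics/s12f.png",w["image"][:,:,::-1]); crop(w,180,60,360,260,4,"pics/s12.png")
```

```text
19.0 [0.49068083 0.24059257 0.31935206] [ 0.41052359  0.57577866  0.41045996 -0.575736  ] [ 0.4455247  -0.50356473 -3.11883369] [ 0.00570162 -0.01372692 -0.04070286] 0.021334127894922048
```

View pics/w12.png

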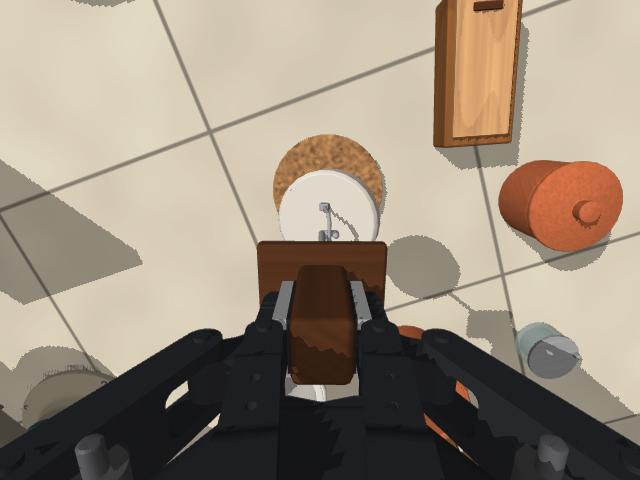

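View pics/s12.png

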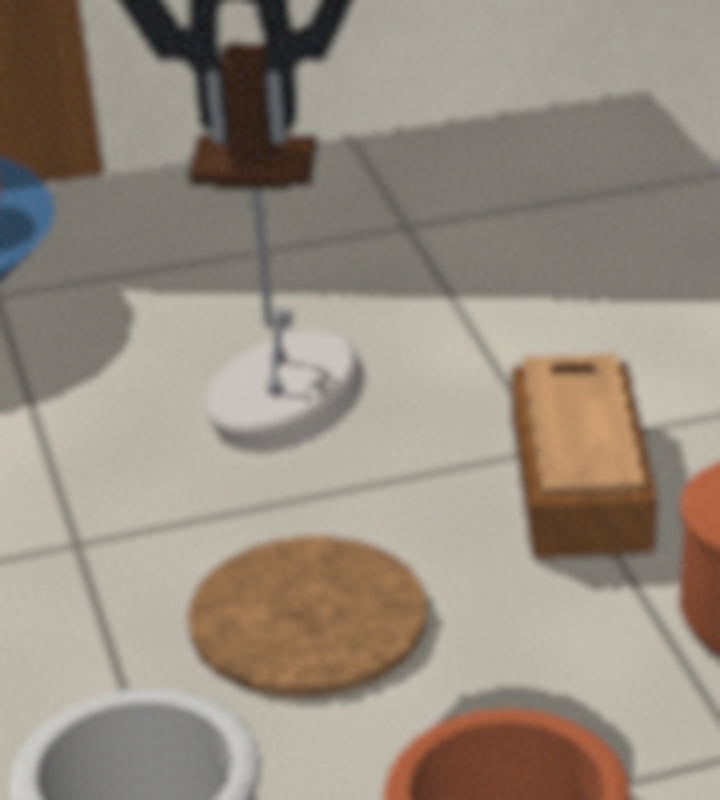

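Run:
```python
from h import *
from scipy.optimize import least_squares
w=np.load("w12.npy",allow_pickle=True).item()
im=w["image"].astype(float); hsv=cv2.cvtColor(w["image"],cv2.COLOR_RGB2HSV)
m=((hsv[...,1]>90)&(hsv[...,0]>8)&(hsv[...,0]<25)).astype(np.uint8); m[245:]=0; m[:125]=0; m[:,:260]=0; m[:,400:]=0
m=cv2.morphologyEx(m,cv2.MORPH_CLOSE,np.ones((5,5)))
pts=[]
for v in range(136,200):
    u=np.where(m[v])[0]
    if len(u): pts+= [(u[0]-.5,v),(u[-1]+.5,v)]
P=np.array([onz(w,*p,.010)[:2] for p in pts])*1000
r=least_squares(lambda c:np.hypot(P[:,0]-c[0],P[:,1]-c[1])-73,[500,238],loss="soft_l1"); print(r.x,np.abs(r.fun).mean(), len(P))
print((onz(w,326,205,.2)*1000))
```

```text
[498.10731419 239.25543567] 0.4548914732952297 128
[500.55422296 258.2157695  200.        ]
```

Request:
step_arm(targets=[[[2,0,0],0],[[6,-1,0],0],[[12,-2,-1],0],[[20,-2,-1],0],[[30,-2,-1],0],[[40,-2,-1],0],[[50,-2,-1],0],[[60,-2,-1],0],[[70,-2,-1],0],[[80,-2,-1],0],[[89,-2,-1],0],[[97,-2,-1],0],[[104,-2,-1],0],[[110,-2,-1],0],[[115,-2,-1],0],[[119,-2,-1],0],[[122,-2,-1],0],[[124,-2,-1],0],[[124,-2,-1],0],[[124,-2,-1],0]])

```text
clock: 21.05
position: [0.4891, 0.2426, 0.1955]
ee_rot: [0.411, 0.576, 0.411, -0.576]
contact_force: [-0.5, 0.5, -2.8]
width: 0.0214
```

Run:
```python
from h import *
w=manip.get_image("wrist"); s=manip.get_state(); print(s["clock"],s["position"],s["contact_force"],s["moment"],s["width"])
crop(w,220,110,420,260,4,"pics/w13.png")
w=manip.get_image("side"); crop(w,200,140,320,260,6,"pics/s13.png")
```

```text
21.1 [0.48922784 0.24258292 0.19556789] [ 0.36207961  0.31870531 -2.25296478] [ 0.02248163  0.03095792 -0.01577456] 0.021247788139958628
```

View pics/w13.png

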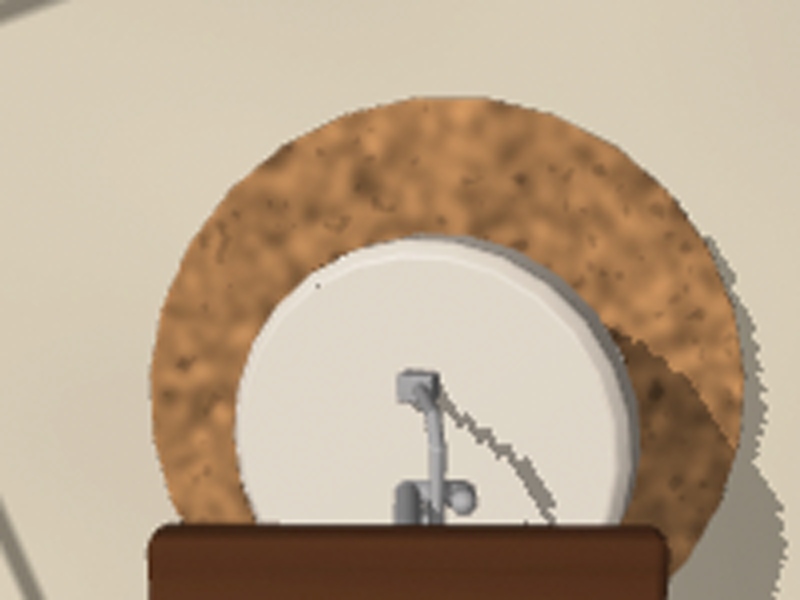

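View pics/s13.png

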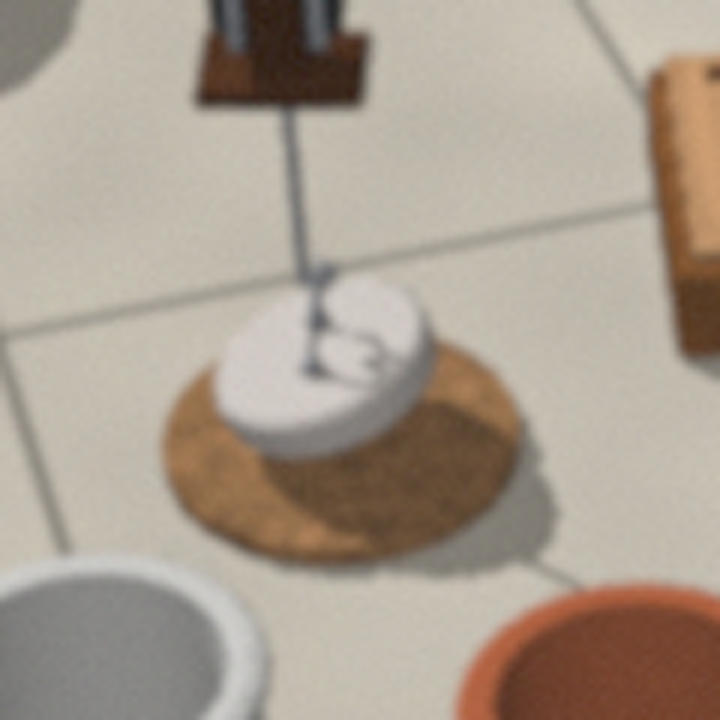

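Request:
step_arm(targets=[[[3,0,0],0],[[6,0,0],0],[[8,0,0],0],[[9.5,0,0],0],[[11,0,0],0],[[12.5,1,0],0],[[13.5,2.5,0],0],[[14.5,4,0],0],[[15.5,5.5,0],0],[[16.5,7,0],0],[[17.5,8,0],0],[[17.5,8,0],0]])

```text
clock: 22.35
position: [0.497, 0.2399, 0.1778]
ee_rot: [0.411, 0.576, 0.411, -0.576]
contact_force: [0.8, 0.1, -2.8]
width: 0.0217
```

Run:
```python
from h import *
w=manip.get_image("wrist"); s=manip.get_state(); print(s["clock"],s["position"],s["contact_force"],s["moment"],s["width"])
crop(w,220,110,420,260,4,"pics/w14.png")
w=manip.get_image("side"); crop(w,200,140,320,260,6,"pics/s14.png")
```

```text
22.4 [0.49689318 0.23989096 0.17786336] [ 0.45596052 -1.09941914 -2.96834326] [-0.05799929 -0.09177398 -0.00140913] 0.021296017167458832
```

View pics/w14.png

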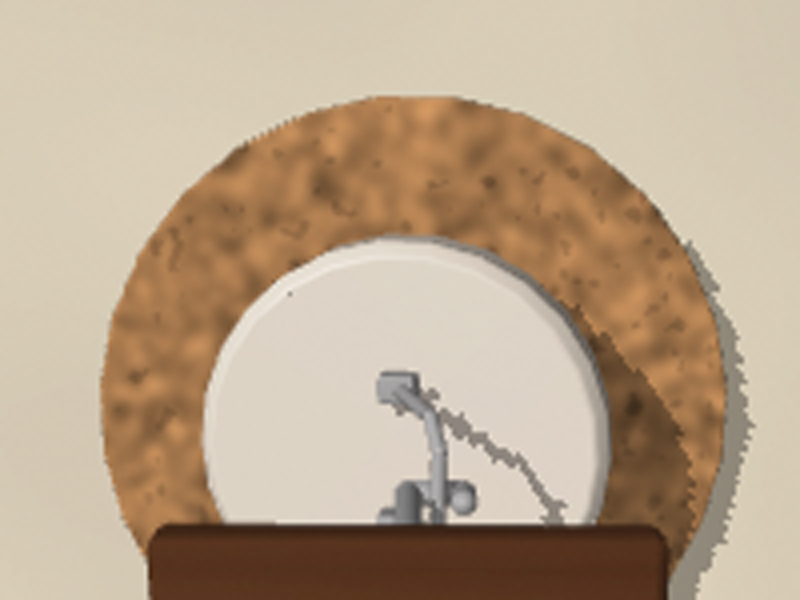

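View pics/s14.png

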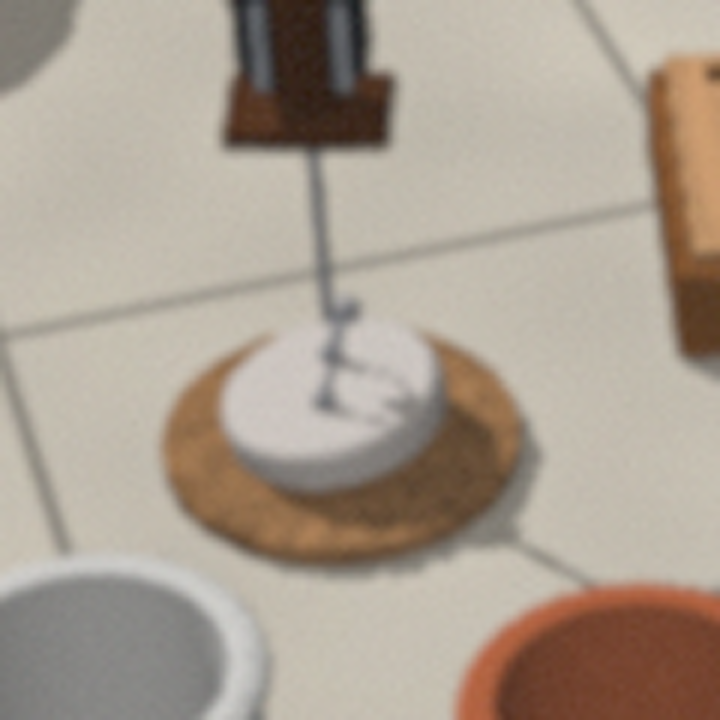

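Request:
step_arm(targets=[[[1,1,0],0],[[2,2.5,0],0],[[3,3.5,0],0],[[4,5,0],0],[[5,6,0],0],[[6,7.5,0],0],[[7,8.5,0],0],[[8,9,0],0],[[9,9,0],0],[[10,9,0],0],[[10,9,0],0]])

```text
clock: 23.55
position: [0.5049, 0.237, 0.1678]
ee_rot: [-0.411, -0.576, -0.411, 0.576]
contact_force: [0.5, -0.1, -1.2]
width: 0.0214
```

Run:
```python
from h import *
w=manip.get_image("wrist"); s=manip.get_state(); print(s["clock"],s["position"],s["contact_force"],s["moment"],s["width"])
crop(w,220,110,420,260,4,"pics/w15.png")
w=manip.get_image("side"); crop(w,200,140,320,260,6,"pics/s15.png")
```

```text
23.6 [0.50501529 0.23703887 0.16782797] [-0.28948315  0.69766245 -1.10611893] [ 0.00567958  0.05058027 -0.01166176] 0.02115875407766663
```

View pics/w15.png

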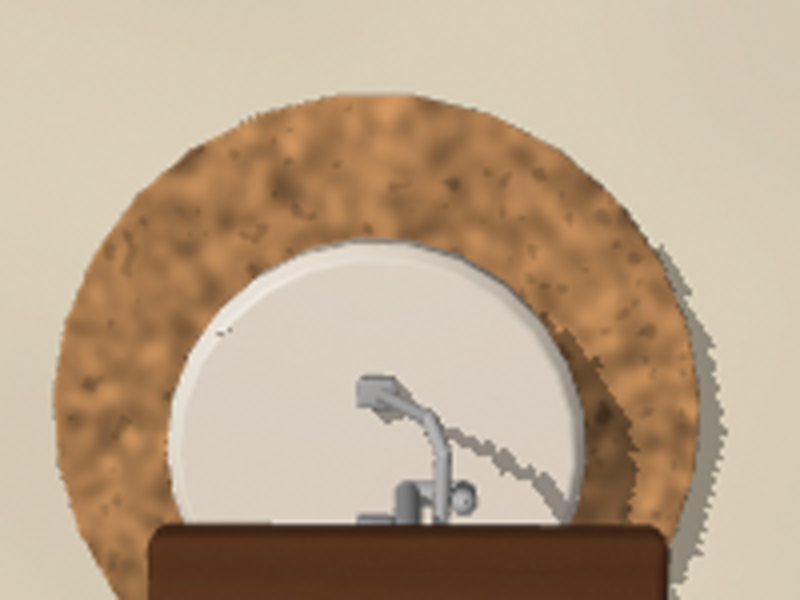

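View pics/s15.png

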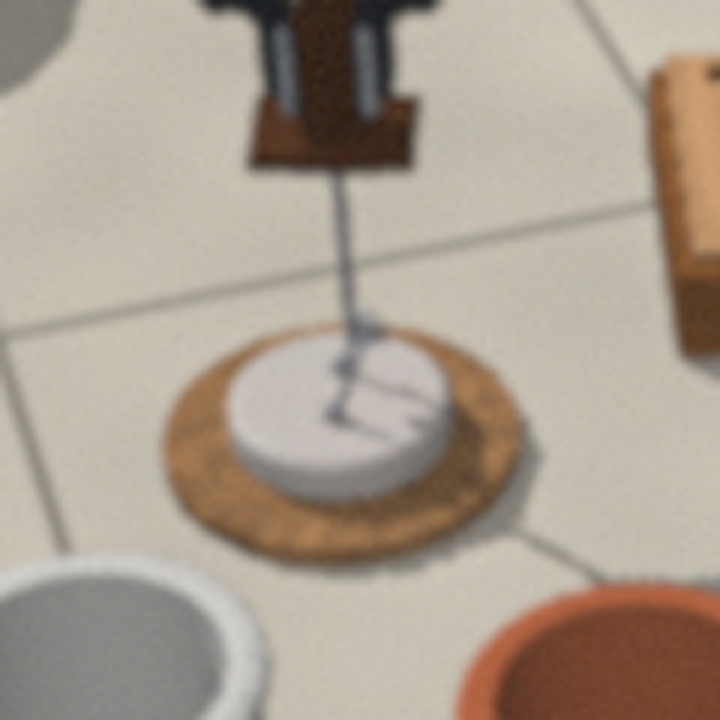

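Request:
step_arm(targets=[[[0.5,1,0],0],[[2,1,0],0],[[4,1,0],0],[[6,1,0],0],[[7,1,0],0],[[7.5,1,0],0],[[7.5,1,0],0]])

```text
clock: 24.35
position: [0.506, 0.2367, 0.1602]
ee_rot: [-0.411, -0.576, -0.411, 0.576]
contact_force: [-0.2, 0.3, -1.1]
width: 0.0217
```

Run:
```python
from h import *
w=manip.get_image("wrist"); s=manip.get_state(); print(s["clock"],s["position"],s["contact_force"],s["moment"],s["width"])
crop(w,220,110,420,260,4,"pics/w16.png")
```

```text
24.4 [0.50605859 0.23667692 0.16026596] [ 0.08296473  0.24361768 -1.26162922] [ 0.00485532 -0.0749509  -0.03272255] 0.021567344246761846
```

View pics/w16.png

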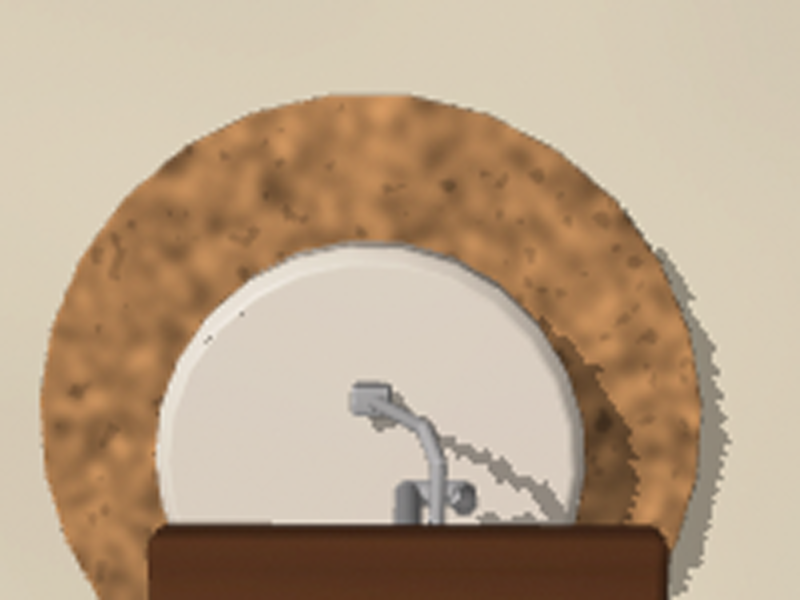

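Request:
step_arm(targets=[[[1,0,0],0],[[1.5,-1,0],0],[[1.5,-3,0],0],[[1.5,-5,0],0],[[1.5,-7,0],0],[[1.5,-9,0],0],[[1.5,-11,0],0],[[1.5,-13,0],0],[[1.5,-15,0],0],[[1.5,-17,0],0],[[1.5,-18,0],0],[[1.5,-18,0],0]])

```text
clock: 25.6
position: [0.4889, 0.2426, 0.1588]
ee_rot: [0.411, 0.576, 0.411, -0.576]
contact_force: [-0.1, -0.2, -0.9]
width: 0.0213
```

Run:
```python
from h import *
w=manip.get_image("wrist"); s=manip.get_state(); print(s["clock"],s["position"],s["contact_force"],s["moment"],s["width"])
crop(w,220,110,420,260,4,"pics/w17.png")
```

```text
25.65 [0.48903847 0.24255505 0.15884242] [-0.84088235 -0.77706611 -0.35523457] [ 0.03462406  0.03272869 -0.03727558] 0.021558004440823616
```

View pics/w17.png

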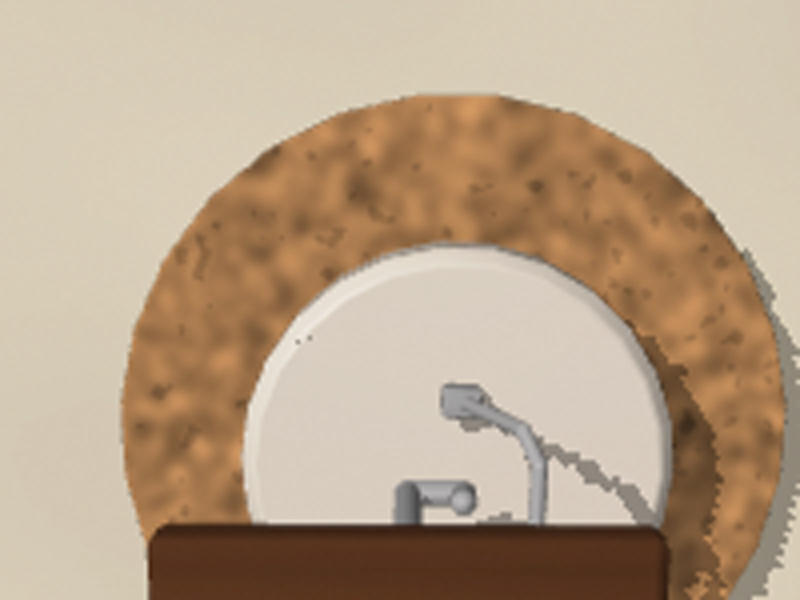

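Request:
step_arm(targets=[[[-3,-1,0],0],[[-9,-1,0],0],[[-18,-1,0],0],[[-33,-1,0],0],[[-53,-1,0],0],[[-75,-1,0],0],[[-97,-1,0],0],[[-115,-1,0],0],[[-124,-1,0],0],[[-126,-1,0],0],[[-126,-1,0],0]])

```text
clock: 26.75
position: [0.4879, 0.2428, 0.2847]
ee_rot: [-0.411, -0.576, -0.411, 0.576]
contact_force: [0.2, 0.3, -1.4]
width: 0.0212
```

Run:
```python
from h import *
w=manip.get_image("wrist"); s=manip.get_state(); print(s["clock"],s["position"],s["ee_rot"],s["contact_force"],s["width"])
crop(w,200,90,440,270,3.3,"pics/w18.png"); np.save("w18.npy",w,allow_pickle=True)
w=manip.get_image("side"); crop(w,200,140,320,260,6,"pics/s18.png")
```

```text
26.8 [0.48765223 0.24268501 0.28411909] [-0.41049122 -0.57520414 -0.41078277  0.576103  ] [-0.02379113 -0.31837707 -1.54990656] 0.021704777639800978
```

View pics/w18.png

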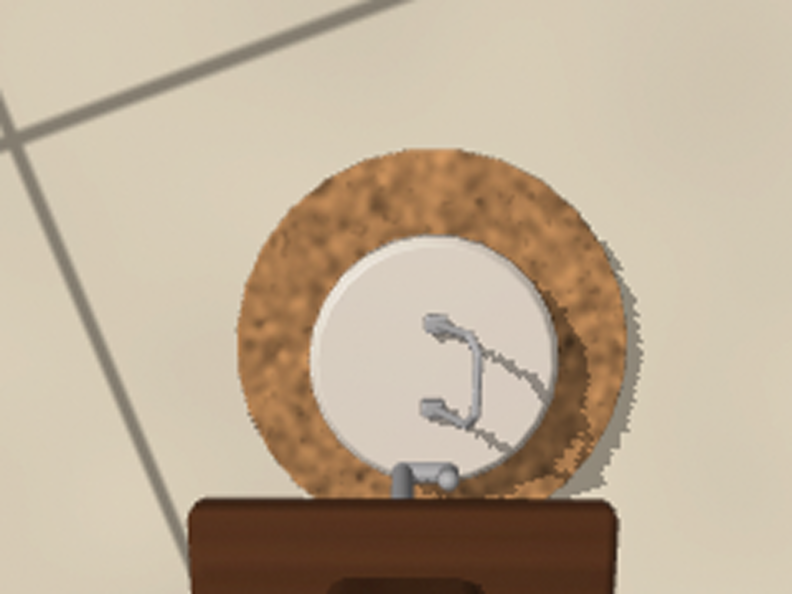

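View pics/s18.png

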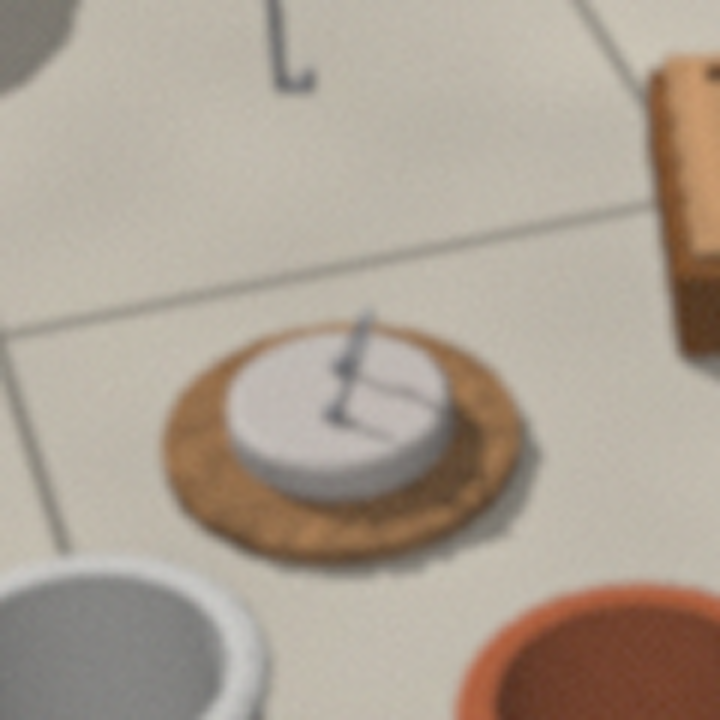

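Request:
step_arm(targets=[[[0,2,5],0],[[0,7,15],-1],[[0,14,32],-3],[[0,24,55],-5],[[0,36,83],-8],[[0,49,113],-11],[[0,62,143],-14],[[0,75,173],-17],[[0,88,203],-20],[[0,101,233],-23],[[0,114,263],-26],[[0,127,293],-29],[[0,140,323],-31],[[0,153,353],-33],[[0,166,383],-35],[[0,177,409],-37],[[0,186,430],-38],[[0,192,444],-39],[[0,196,452],-39],[[0,196,452],-39]])

```text
clock: 28.85
position: [0.5261, -0.2493, 0.284]
ee_rot: [0.578, 0.406, 0.579, -0.406]
contact_force: [-0.7, 0.5, -1.2]
width: 0.0217
```

Request:
step_arm(targets=[[[0,0,0],0],[[0,0,0],0],[[0,0,0],0]])

```text
clock: 29.15
position: [0.5263, -0.2474, 0.2849]
ee_rot: [0.579, 0.405, 0.579, -0.405]
contact_force: [-0.5, 0.2, -1.0]
width: 0.021
```

Run:
```python
from h import *
w=manip.get_image("wrist"); s=manip.get_state(); print(s["clock"],s["position"],s["ee_rot"],s["contact_force"],s["width"],s["qpos"])
from scipy.spatial.transform import Rotation as R
q=s["ee_rot"]; M=R.from_quat([q[1],q[2],q[3],q[0]]).as_matrix(); print(np.degrees(np.arctan2(M[1,1],M[0,1])), (M.T@(np.array([.5264,-.2482,.1225])-s["position"])*1000).round(1))
crop(w,230,140,410,260,4.4,"pics/w19.png"); np.save("w19.npy",w,allow_pickle=True)
w=manip.get_image("side"); crop(w,270,180,430,350,4,"pics/s19.png")
```

```text
29.2 [ 0.52631937 -0.24752681  0.28497998] [ 0.57948833  0.40536098  0.5793921  -0.40519199] [ 0.52157944  0.16324191 -2.02081038] 0.021263835840091012 [-5.59357918e-01  2.61621218e-01  1.39335532e+00  2.32573759e-04
  1.48646803e+00 -9.09490406e-01]
20.05999220974953 [162.5  -0.2   0.7]
```

View pics/w19.png

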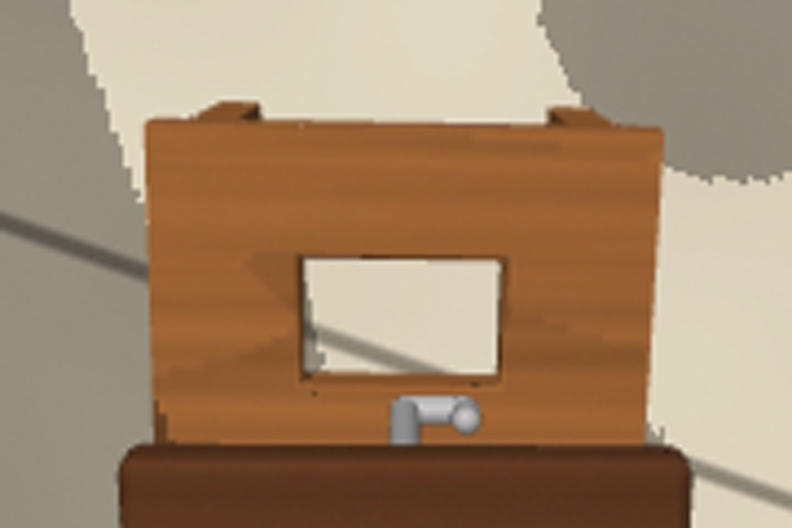

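View pics/s19.png

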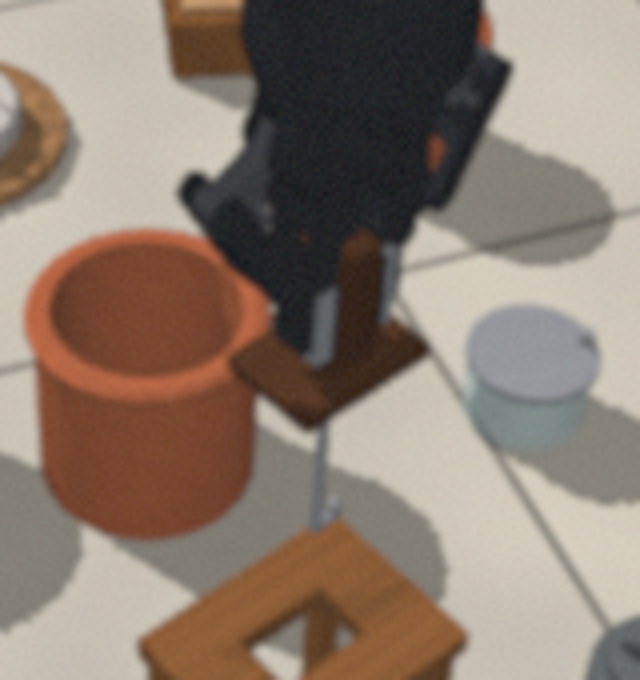

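Request:
step_arm(targets=[[[8,0,0.5],0],[[20,0,0.5],0],[[35,0,0.5],0],[[50,0,0.5],0],[[65,0,0.5],0],[[80,0,0.5],0],[[95,0,0.5],0],[[108,0,0.5],0],[[119,0,0.5],0],[[128,0,0.5],0],[[136,0,0.5],0],[[142,0,0.5],0],[[146,0,0.5],0],[[149,0,0.5],0],[[149,0,0.5],0],[[149,0,0.5],0]])

```text
clock: 30.85
position: [0.5267, -0.2489, 0.1361]
ee_rot: [0.579, 0.406, 0.579, -0.405]
contact_force: [0.6, -0.3, -0.8]
width: 0.0215
```

Run:
```python
from h import *
w=manip.get_image("wrist"); s=manip.get_state(); print(s["clock"],s["position"],s["contact_force"],s["moment"],s["width"])
crop(w,200,150,440,330,3.3,"pics/w20.png")
w=manip.get_image("side"); crop(w,270,230,430,400,4,"pics/s20.png")
```

```text
30.9 [ 0.52673565 -0.24894435  0.13618013] [ 0.4991401  -0.25552899 -1.48028621] [ 0.01312065 -0.03428308 -0.03535849] 0.021495968880645044
```

View pics/w20.png

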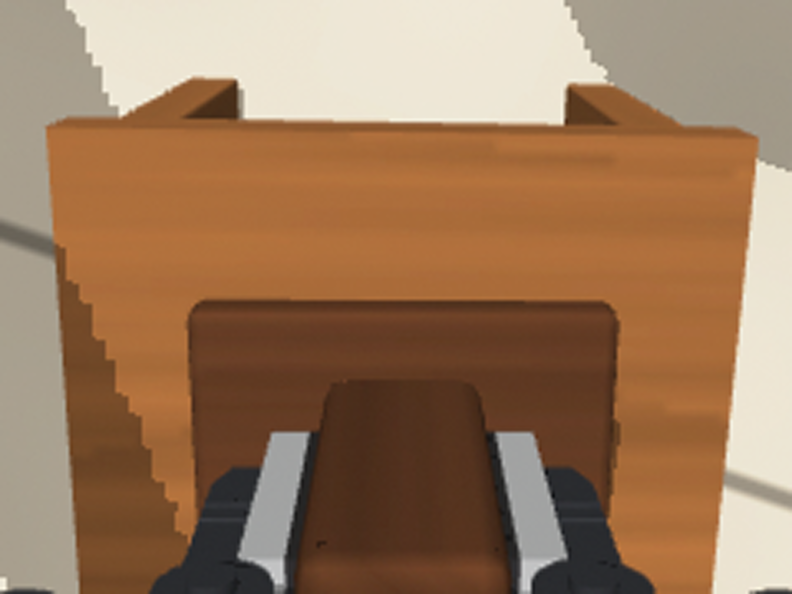

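View pics/s20.png

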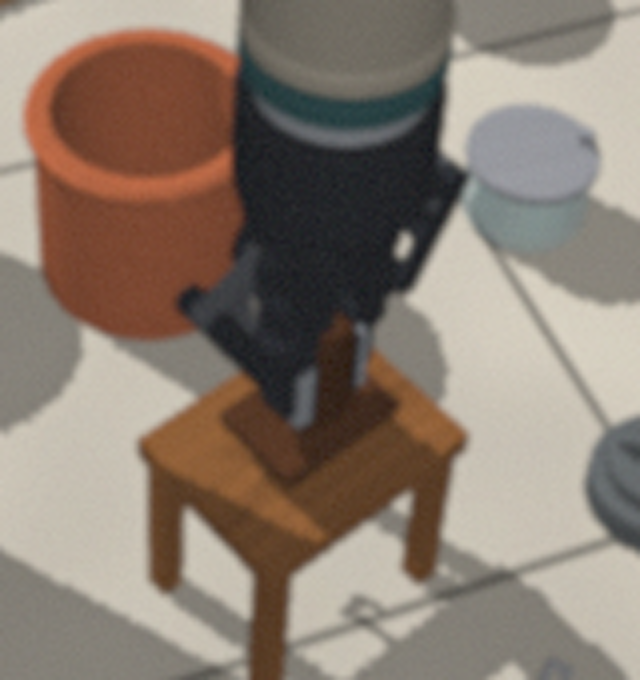

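Request:
step_arm(targets=[[[2,0,-0.6],0],[[4,0,-0.6],0],[[6,0,-0.6],0],[[8,0,-0.6],0],[[10,0,-0.6],0],[[11.5,0,-0.6],0],[[12.5,0,-0.6],0],[[13,0,-0.6],0],[[13,0,-0.6],0],[[13,0,-0.6],0]])

```text
clock: 31.95
position: [0.5263, -0.2483, 0.1228]
ee_rot: [0.579, 0.406, 0.579, -0.406]
contact_force: [0.3, 0.7, -0.8]
width: 0.0217
```

Run:
```python
from h import *
w=manip.get_image("wrist"); s=manip.get_state(); print(s["clock"],s["position"],s["contact_force"],s["moment"],s["width"])
cv2.imwrite("pics/w21.png",w["image"][:,:,::-1])
```

```text
32.0 [ 0.5263369  -0.2482482   0.12286522] [-0.33840276 -0.48921025 -1.71933468] [-0.02026325  0.0489118  -0.01117374] 0.02157322845602328
```

View pics/w21.png

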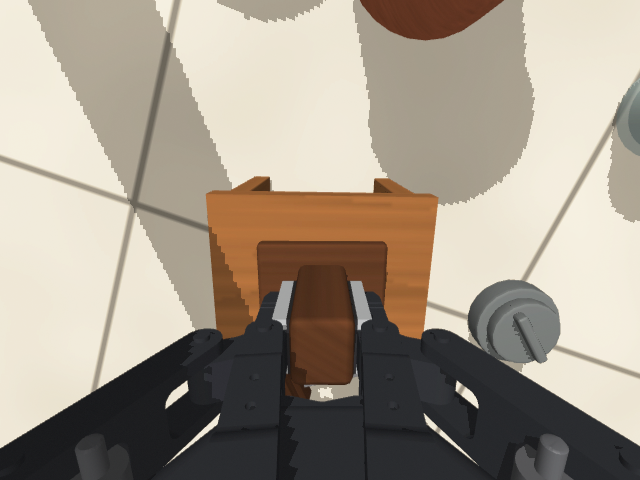

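Request:
step_arm(targets=[[[0.5,0,0],0],[[1,0,0],0],[[1,0,0],0],[[1,0,0],0]])

```text
clock: 32.4
position: [0.5264, -0.2483, 0.1225]
ee_rot: [0.58, 0.406, 0.579, -0.406]
contact_force: [-0.8, 1.0, 5.8]
width: 0.0216
```

Run:
```python
from h import *
s=manip.get_state(); print(s["clock"],s["position"],s["contact_force"],s["moment"],s["width"])
```

```text
32.4 [ 0.52642862 -0.24830939  0.12249153] [-0.82802488  0.96733318  5.79632481] [0.13633405 0.29736337 0.00149661] 0.021646375286727085
```

The collar is seated: the force went from -1.7 to +5.8 N at the same TCP height as the original grasp. Opening the gripper.

Request:
step_arm(targets=[[[0.5,0,0],0],[[0.5,0,0],0],[[0.5,0,0],0],[[0.5,0,0],0],[[0.5,0,0],0],[[0.5,0,0],0],[[0.5,0,0],0],[[0.5,0,0],0]], grip=0)

```text
clock: 33.2
position: [0.5263, -0.2482, 0.1213]
ee_rot: [0.579, 0.406, 0.579, -0.406]
contact_force: [-0.1, -0.0, 0.2]
width: 0.0857
```

Run:
```python
from h import *
w=manip.get_image("wrist"); s=manip.get_state(); print(s["clock"],s["position"],s["contact_force"],s["width"])
cv2.imwrite("pics/w22.png",w["image"][:,:,::-1])
```

```text
33.25 [ 0.52630228 -0.24823676  0.12128346] [-0.3565665  -0.38997887 -0.01090079] 0.0852622685947077
```

View pics/w22.png

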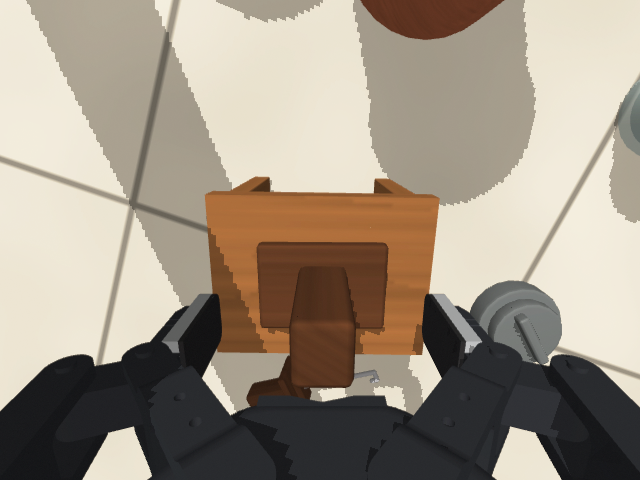

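The hook hangs as it did at the start, with the collar at (322,285). I'll retreat upward and check all views.

Request:
step_arm(targets=[[[-5,0,0],0],[[-20,0,0],0],[[-50,0,0],0],[[-90,0,0],0],[[-130,0,0],0],[[-160,0,-40],0],[[-170,0,-80],0],[[-180,40,-120],0],[[-180,45,-141],0],[[-180,45,-141],0],[[-180,45,-141],0]])

```text
clock: 34.35
position: [0.5202, -0.1001, 0.3017]
ee_rot: [0.58, 0.405, 0.579, -0.405]
contact_force: [0.1, 0.2, -0.4]
width: 0.0853
```

Run:
```python
from h import *
w=manip.get_image("wrist"); s=manip.get_state(); print(s["clock"],s["position"],s["contact_force"])
cv2.imwrite("pics/w23.png",w["image"][:,:,::-1])
sd=manip.get_image("side"); cv2.imwrite("pics/s23.png",sd["image"][:,:,::-1])
t=manip.get_image("top"); cv2.imwrite("pics/t23.png",t["image"][:,:,::-1])
crop(w,215,255,355,395,5,"pics/w23c.png")
for n in ["lidded_pot","salt_cellar","spice_box","timer"]:
    print(n,[(np.round(r["xyz"],3).tolist(),round(r["confidence"],2)) for r in manip.search_frame(sd,n)[:1]])
```

```text
34.4 [ 0.52018949 -0.10077742  0.30142319] [-0.28687388 -0.61913692 -0.21567366]
lidded_pot [([0.742, 0.113, 0.081], 0.89)]
salt_cellar [([0.719, -0.09, 0.047], 0.76)]
spice_box [([0.685, 0.252, 0.047], 0.85)]
timer [([0.694, -0.276, 0.03], 0.7)]
```

View pics/w23c.png

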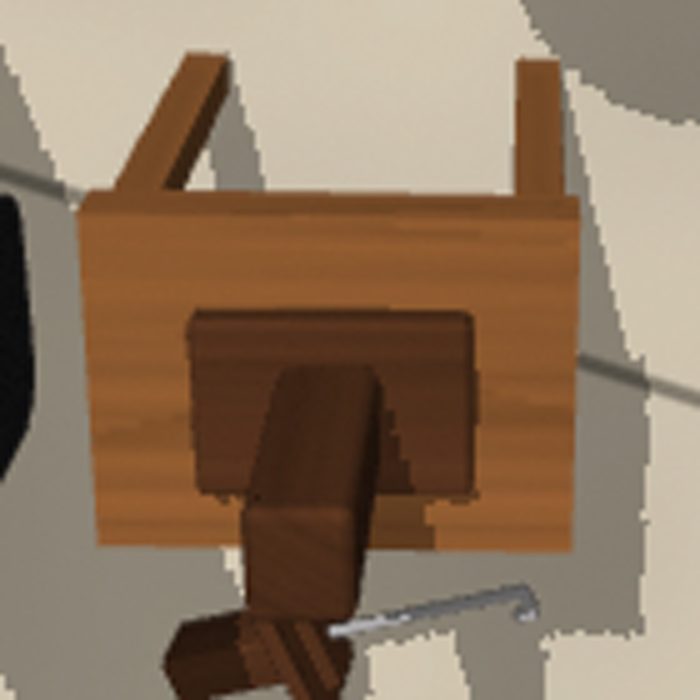

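View pics/s23.png

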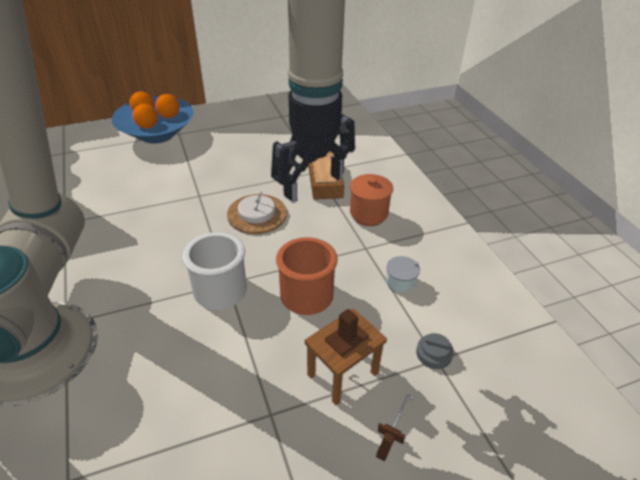

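View pics/t23.png

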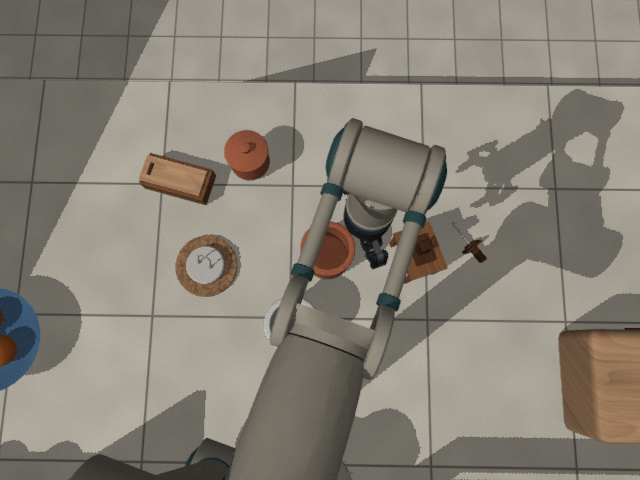

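The hook hangs level, with collar and board edges parallel as at the start. The weight lies flat and central on the cork at top (206,264). The bystanders are at the same pixels as before; the spice-box reading in the side view is off only because the arm covers part of it.

```bash
python3 -c "
from rig import manip
print(manip.sign_off())"
```

```text
the job is handed in; nothing more can be done
None
```

I took the hook from its stand, caught the weight's loop in the crock, and set the weight down on the trivet. The hook is back in its slot, and I handed the job in at about 34.5 s of the 72 s allowed. No verdict was reported.

- **Lifting:** I entered the loop along the weight's x axis and caught the bar without visibly moving the weight first. I lifted diagonally toward the bore's axis while it tilted, then straight out, keeping the tool pointing straight down. The wrist readings taken in the crock and at the trivet stayed at about 4 N or less.
- **Setting down:** I followed the bar sideways as the weight came flat, then dropped the hook clear of the loop and backed out.
- **Last checks, weight:** It looks flat, roughly 3 mm from the trivet's centre by eye from the picture.
- **Last checks, hook:** It sits upright with its collar down on the board, in the same place in the wrist picture as at the start. The gripper is open and touching nothing.
- **Last checks, bystanders:** All four stand at the same pixels in the top view as before.

**Readings that disagreed:**
- **Spice box:** The final side-view network reading was about 30 mm off, because the arm covered part of the box. The top view shows it unmoved.
- **Trivet:** The early top and side estimates of its centre differed by about 8 mm. I settled it with a wrist-camera fit with a mean residual of 0.5 mm.

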